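# Demagnetise the union nuts

### The job

With the carrier still on the entry side, turn the selector to the third click clockwise from its anticlockwise end stop and put every loose hexagonal nut on the carrier's rimmed deck, in one layer; then push the carrier along its rails through the low tunnel, right up to the end stop, with all nuts aboard. After that move every nut into the white outgoing tray, in one layer, and turn the selector back to its end stop (off), leaving the carrier at the end stop. Do not lift the carrier off its bed, and leave the tin, the glue bottle and the screwdriver alone.

Things in the scene. Friction and masses are not known exactly. Their poses are not given: they have to be found in the camera images.
- nut1_c (a point): hexagonal steel union nut, a solid hexagonal prism 24 mm across flats, 27.7 mm across corners, 20 mm high, about 55 g, starting flat on the bench near the entry end of the tunnel's bed; the point is its centre, 10 mm above its underside; z along its bore, x square to one pair of flats (flats every 60 degrees). May be absent (None)
- nut2_c (a point): hexagonal steel union nut, a solid hexagonal prism 24 mm across flats, 27.7 mm across corners, 20 mm high, about 55 g, starting flat on the bench near the entry end of the tunnel's bed; the point is its centre, 10 mm above its underside; z along its bore, x square to one pair of flats (flats every 60 degrees). May be absent (None)
- nut3_c (a point): hexagonal steel union nut, a solid hexagonal prism 24 mm across flats, 27.7 mm across corners, 20 mm high, about 55 g, starting flat on the bench near the entry end of the tunnel's bed; the point is its centre, 10 mm above its underside; z along its bore, x square to one pair of flats (flats every 60 degrees). May be absent (None)
- nut4_c (a point): hexagonal steel union nut, a solid hexagonal prism 24 mm across flats, 27.7 mm across corners, 20 mm high, about 55 g, starting flat on the bench near the entry end of the tunnel's bed; the point is its centre, 10 mm above its underside; z along its bore, x square to one pair of flats (flats every 60 degrees). May be absent (None)
- nut5_c (a point): hexagonal steel union nut, a solid hexagonal prism 24 mm across flats, 27.7 mm across corners, 20 mm high, about 55 g, starting flat on the bench near the entry end of the tunnel's bed; the point is its centre, 10 mm above its underside; z along its bore, x square to one pair of flats (flats every 60 degrees). May be absent (None)
- demag: fixed grey bed of the demagnetiser, 120 mm wide (x), 6 mm thick, from y = -365 to +182 mm in its own frame, with guide rails along both sides (|x| = 52 to 60 mm, top 16 mm above the bench). Origin on the bench under the tunnel's centre; y axis = pass direction (entry at -y, exit at +y), z up
- demag_tunnel (a point): centre of the ceiling of the low teal tunnel over the bed, 46 mm above the bench: the tunnel is 70 mm long (y = -35 to +35 mm in the bed's frame), 156 mm wide, its opening 120 mm wide, its top 64 mm above the bench
- demag_stop (a point): end stop, a dark cross-bar at the bed's exit end: middle of its face towards the tunnel, 172 mm past the tunnel's centre, 13 mm above the bench (bar top at 20 mm)
- carrier_deck (a point): centre of the deck floor of the loose aluminium carrier (14 mm above the bench), z up, y to its leading end 56 mm ahead. Deck 92 x 104 mm (x, y) inside a rim 4 mm thick, 5 mm high. The carrier is a plate 100 x 266 x 8 mm, 0.35 kg, lying on the bed between the rails (2 mm play each side), starting before the tunnel; it slides at 2 to 6 N. At the end stop this point is 116 mm past the tunnel's centre
- carrier_tail (a point): middle of the rear face of the carrier's upright tail bar (60 mm wide, 10 mm thick, top 42 mm above the bench), 210 mm behind the deck's centre; the point is 28 mm above the bench. Push here towards the exit; with the carrier at the end stop the tail is still 59 mm before the tunnel's entry
- tray_in (a point): outgoing tray, white plastic, fixed, left of the exit end: 150 x 120 mm (x, y) outside, walls 4 mm thick, 22 mm high; the point is the centre of its inner floor (142 x 112 mm)
- selector (a joint): selector angle in rad: 0 at its anticlockwise end stop (off), growing clockwise seen from above, to 2.618 at the other stop; spring detents every 0.436 rad (25 degrees), so the third click is 1.309. About 0.1 N m to leave a detent; it snaps into the nearest when let go. Starts 0, 1 or 2 clicks from the stop
- selector_grip (a point): selector knob on a fixed teal box 90 x 90 x 45 mm with seven white ticks. Grip bar 44 mm long, 12 mm wide, 26 mm tall, top 78 mm above the bench, on a 48 mm round skirt (top at 52 mm). The point is on the turning axis, 69 mm above the bench; x along the bar to its white pointer end, z up. At off the pointer is at the leftmost tick seen from the robot, at three clicks at the middle one
- spray_tin: bystander: aluminium tin 56 mm across, 110 mm tall, standing; origin at its underside
- glue_bottle: bystander: small white bottle with a blue cap, 30 mm across, 85 mm tall, standing; origin at its underside
- screwdriver: bystander: screwdriver lying on the bench; origin at its middle underside
There are look-alikes about, which are no part of the job. What is shaped like the part that bears nut5_c but green is not meant. What is shaped like the part that bears nut2_c but purple is not meant.

How it is judged:
On the way, in this order (a step that is already met when the one before it is completed fails the run):
1. selector at the third click and every nut on the deck, carrier on the entry side (value of joint selector between 1.16 and 1.46 rad and x of nut1_c in the frame of carrier_deck between -0.042 and 0.042 m and y of nut1_c in the frame of carrier_deck between -0.05 and 0.05 m and z of nut1_c in the frame of carrier_deck between 0.004 and 0.018 m and x of nut2_c in the frame of carrier_deck between -0.042 and 0.042 m and y of nut2_c in the frame of carrier_deck between -0.05 and 0.05 m and z of nut2_c in the frame of carrier_deck between 0.004 and 0.018 m and x of nut3_c in the frame of carrier_deck between -0.042 and 0.042 m and y of nut3_c in the frame of carrier_deck between -0.05 and 0.05 m and z of nut3_c in the frame of carrier_deck between 0.004 and 0.018 m and x of nut4_c in the frame of carrier_deck between -0.042 and 0.042 m and y of nut4_c in the frame of carrier_deck between -0.05 and 0.05 m and z of nut4_c in the frame of carrier_deck between 0.004 and 0.018 m and x of nut5_c in the frame of carrier_deck between -0.042 and 0.042 m and y of nut5_c in the frame of carrier_deck between -0.05 and 0.05 m and z of nut5_c in the frame of carrier_deck between 0.004 and 0.018 m and x of carrier_deck in the frame of demag between -0.006 and 0.006 m and z of carrier_deck in the frame of demag below 0.019 m and y of carrier_deck in the frame of demag below -0.1 m), for 0.3 s.
2. carrier through the tunnel and at the end stop, every nut on its deck, selector still at the third click (value of joint selector between 1.16 and 1.46 rad and x of nut1_c in the frame of carrier_deck between -0.042 and 0.042 m and y of nut1_c in the frame of carrier_deck between -0.05 and 0.05 m and z of nut1_c in the frame of carrier_deck between 0.004 and 0.018 m and x of nut2_c in the frame of carrier_deck between -0.042 and 0.042 m and y of nut2_c in the frame of carrier_deck between -0.05 and 0.05 m and z of nut2_c in the frame of carrier_deck between 0.004 and 0.018 m and x of nut3_c in the frame of carrier_deck between -0.042 and 0.042 m and y of nut3_c in the frame of carrier_deck between -0.05 and 0.05 m and z of nut3_c in the frame of carrier_deck between 0.004 and 0.018 m and x of nut4_c in the frame of carrier_deck between -0.042 and 0.042 m and y of nut4_c in the frame of carrier_deck between -0.05 and 0.05 m and z of nut4_c in the frame of carrier_deck between 0.004 and 0.018 m and x of nut5_c in the frame of carrier_deck between -0.042 and 0.042 m and y of nut5_c in the frame of carrier_deck between -0.05 and 0.05 m and z of nut5_c in the frame of carrier_deck between 0.004 and 0.018 m and x of carrier_deck in the frame of demag between -0.006 and 0.006 m and z of carrier_deck in the frame of demag below 0.019 m and y of carrier_deck in the frame of demag above 0.11 m), for 0.3 s.
At the end, for the whole second after the job is handed in: every nut lies on the tray's floor in one layer, the selector is back at its anticlockwise end stop (within 0.15 rad) and the carrier lies on its bed at the exit, within 12 mm of the end stop (x of nut1_c in the frame of tray_in between -0.068 and 0.068 m and y of nut1_c in the frame of tray_in between -0.053 and 0.053 m and z of nut1_c in the frame of tray_in between 0.004 and 0.018 m and x of nut2_c in the frame of tray_in between -0.068 and 0.068 m and y of nut2_c in the frame of tray_in between -0.053 and 0.053 m and z of nut2_c in the frame of tray_in between 0.004 and 0.018 m and x of nut3_c in the frame of tray_in between -0.068 and 0.068 m and y of nut3_c in the frame of tray_in between -0.053 and 0.053 m and z of nut3_c in the frame of tray_in between 0.004 and 0.018 m and x of nut4_c in the frame of tray_in between -0.068 and 0.068 m and y of nut4_c in the frame of tray_in between -0.053 and 0.053 m and z of nut4_c in the frame of tray_in between 0.004 and 0.018 m and x of nut5_c in the frame of tray_in between -0.068 and 0.068 m and y of nut5_c in the frame of tray_in between -0.053 and 0.053 m and z of nut5_c in the frame of tray_in between 0.004 and 0.018 m and x of carrier_deck in the frame of demag between -0.006 and 0.006 m and z of carrier_deck in the frame of demag below 0.019 m and value of joint selector below 0.15 rad and y of carrier_deck in the frame of demag above 0.104 m); the robot touches nothing.
It fails at once if the carrier is lifted more than 15 mm off its bed (z of carrier_deck in the frame of demag above 0.029 m).
It fails at once if a bystander is moved more than 30 mm (distance of any of spray_tin, glue_bottle, screwdriver from where it was at the start of the episode above 0.03 m).
Of nut1, nut2, nut3, nut4, nut5 only 3 to 5 are there at a start; the rules pass over those that are not, and their reading is None.
At some moment in a run one of nut1, nut2, nut3, nut4, nut5 may be knocked a few centimetres aside while the robot is not near it.
Once in a run the grip may slacken for a moment while it holds something.
It also fails if it takes over 210 s, if anything falls off the work surface, if the arm or the gripper's body presses on something with over 40 N, if the wrist force passes 120 N, or if a joint passes its speed limit or range.

### The arm

A 6-joint arm with a two-finger parallel gripper is mounted at the origin on the work surface. World frame = base frame: x ahead of the robot, y to its left, z up, the work surface at z = 0. Lengths are in m, angles in rad, forces in N, time in s.
With the tool pointing down it reaches from about 0.275 to 0.775 m from the base axis. Payload 14.6 kg.
Tool frame: the origin (TCP) lies at the very end of the fingers, on their centre line; the grasp point (between the pads) lies 19 mm behind it (grasp_offset is the x of the grasp point in the tool frame, in m); x points along the fingers, y is the direction in which the jaws open and shut, and the axes are right-handed (so a half turn about x gives the same grasp; the last joint's range is limited). The gripper opens to 85 mm and grips with 20 to 120 N. Pads are 22 mm wide; open, the fingers measure 114 mm over their backs; the gripper's body (76 mm by 85 mm) begins 54 mm behind the grasp point. The pads swing forward as they close: fully open they stand 13 mm farther back than shut.
Start: joints at [1.122, 0.263, -0.048, 1.259, 0, 1.415], TCP at [0.152, 0.503, 0.231] pointing down, gripper open.
Joint ranges: [-2.65, 2.65], [-0.89, 1.7], [-1.18, 1.37], [-2.13, 2.11], [-1.35, 1.29], [-3.14, 3.14]. Speed limits (rad/s): [1.89, 1.89, 2.57, 2.79, 3.14, 3.14].

### API

Orientations are given as a 3x3 rotation matrix whose columns are the frame's x, y, z axes.
In Python, from bench import get_obs, grab_frame, calibration, finish_job, grasp_offset gives the robot as it stands. The module is installed in compiled form; this text tells all that it offers.
- The arm moves only by the shell command python3 -m jog 'ROWS' [FORCE]. ROWS is a JSON object of lists of equal length, an entry for each row: "hand": the closure, from 0 (fully open) to 1 (shut); "delta_pos": the shift along the tool's x, y, z in mm, a list of three; "twist": the turn about the tool's x in degrees. A call has 1 to 8 rows; each row is the pose to reach, as a shift and turn from the pose commanded when the call began, along the tool's axes at that moment; what a row does not reach only later rows make up. A row lasts 1/10 s, in which the tool goes at most 50 mm and 8.59 degrees, less where a joint would pass 70% of its speed; a pose out of reach is approached as far as the arm can. A call with a gripper value outside its range is refused whole. The fingers move at their own pace and stop on an object; FORCE is the grip in N (left out, the last holds). Time passes only in rows, so rows that repeat a pose let the fingers close. It gives the time, the measured TCP pose, the force and the opening at its end, in the units of the state.
- get_obs(): the state, without advancing time (a new reading comes with each control period).
- grab_frame(name): name is "side" or "top" or "wrist"; returns (picture, depth): 480x640x3 uint8, red, green, blue; 480x640 float32, m along the optical axis (not along the pixel's ray), 0 where there is no reading.
- calibration(name): a dict with "vfov" (degrees; the focal length in pixels is half the picture's height over the tangent of half this angle, whatever the lens; pixels are square), "cx", "cy" (the principal point, pixels), "eye" and "attitude" of the camera in the world. Camera axes: x right, y up, looking along -z (the intrinsics and any distortion apply to the point x, -y, -z); pixel columns grow to the right and rows downward; lengths in m; the calibration is good to about 2 mm. A picture is of the moment at which its call begins: read the wrist's pose just before it. calibration takes no time and is no camera call; for the wrist camera it gives the pose at the moment of the call.
- finish_job(): hands the job in, once; it reports no verdict.
The state is a dict: "time_s": time; "joint_pos": joint angles; "joint_velocities": joint speeds; "tau": joint torques, N m; "ee_pos": TCP position; "eef_rot": TCP orientation; "wrist_force": force on the tool from outside, world axes, zero at the start; "torque": the same for the moment, N m; "grip_width": finger opening in m.
Only numpy, scipy, OpenCV 4.12 (cv2) and the standard library are available. Lean on these libraries where they do the work, as an engineer would, in place of code of your own. Each camera call takes 0.05 s, during which the arm holds its last target.

## Working session

There is one attempt and no reset: what is moved stays moved. The work goes in short steps, Python scripts to look and compute and a shell command to move; the robot and the scene stay as the last step left them, time stands still between calls to the robot, and variables do not carry over. Pictures are saved under pics/ and viewed, and the job is handed in when it is done.

```bash
ls; mkdir -p pics; python3 - <<'E'
from bench import *
import cv2
o=get_obs();print({k:(v if not hasattr(v,'round') else v.round(4).tolist()) if not isinstance(v,float) else round(v,4) for k,v in o.items()}); print(grasp_offset)
for n in ["side","top","wrist"]:
    c=calibration(n);print(n,c)
    p,d=grab_frame(n);cv2.imwrite(f"pics/a_{n}.png",p[:,:,::-1])
E
```

```text
pics
{'time_s': 0.0, 'joint_pos': [1.1217, 0.2635, -0.0489, 1.2594, 0.0, 1.4155], 'joint_velocities': [0.0009, -0.0011, 0.0007, 0.001, -0.0001, 0.0004], 'tau': [-0.0001, -63.7614, 38.4559, 0.0139, -0.0003, -0.0], 'ee_pos': [0.1519, 0.5023, 0.2308], 'eef_rot': [[-0.0005, 0.2896, 0.9571], [-0.0009, 0.9571, -0.2896], [-1.0, -0.001, -0.0002]], 'wrist_force': [-0.1463, -0.2399, -0.5398], 'torque': [0.0057, 0.0232, -0.002], 'grip_width': 0.0852}
-0.0187
side {'vfov': 53.067310964158494, 'cx': 319.7920621689025, 'cy': 236.4235411908819, 'eye': array([ 0.13816488, -0.87232848,  0.65038914]), 'attitude': array([[ 0.8730129 ,  0.25015237, -0.41865531],
       [-0.48729598,  0.48223222, -0.72800735],
       [ 0.01977632,  0.83956886,  0.5428932 ]])}
top {'vfov': 49.22501295174601, 'cx': 323.9073798648141, 'cy': 239.52863206200234, 'eye': array([ 0.52398685, -0.08152002,  1.33492652]), 'attitude': array([[ 0.00266638,  0.99799463, -0.06324249],
       [-0.99990374,  0.00352193,  0.01342048],
       [ 0.0136163 ,  0.06320062,  0.99790795]])}
wrist {'vfov': 62.17748146341355, 'cx': 320.25960506130184, 'cy': 237.49229536767047, 'eye': array([0.07494589, 0.52652263, 0.37287417]), 'attitude': array([[ 0.28935049, -0.91091961, -0.2941118 ],
       [ 0.95722181,  0.27482593,  0.09053791],
       [-0.00164321, -0.30772742,  0.95147314]])}
```

View pics/a_top.png

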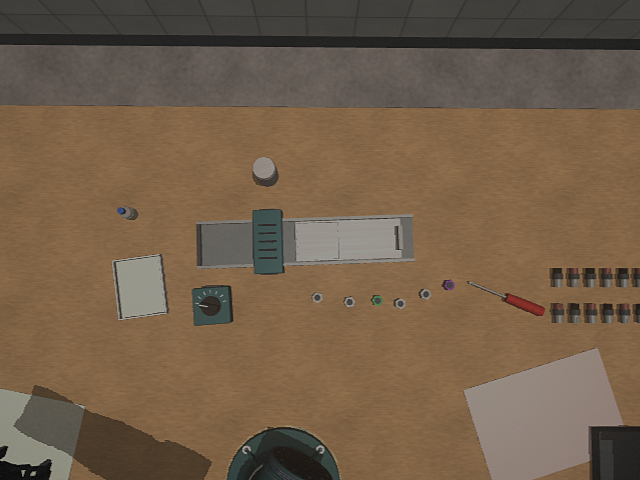

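View pics/a_side.png

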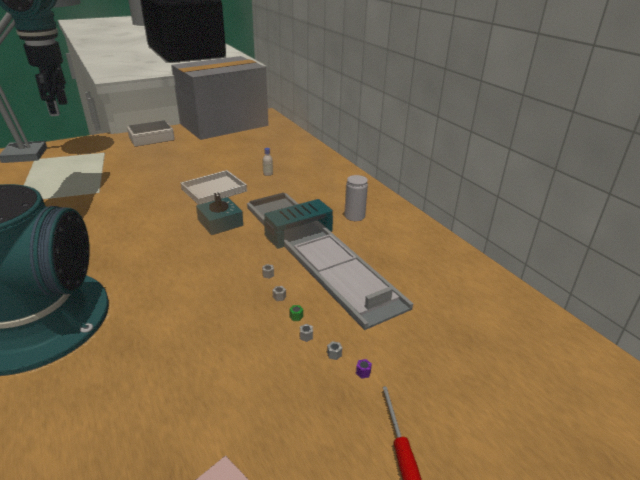

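View pics/a_wrist.png

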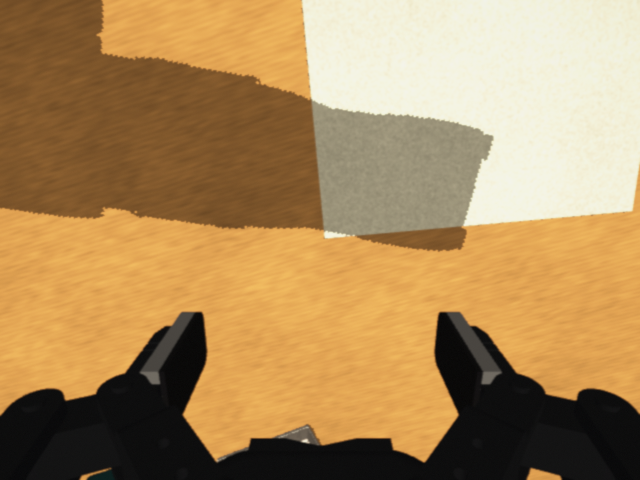

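```bash
cat > h.py <<'E'
from bench import *
import cv2, numpy as np
def K(c): return 240/np.tan(np.radians(c['vfov'])/2)
def ray(c,uv):
    f=K(c);uv=np.atleast_2d(uv).astype(float)
    d=np.stack([(uv[:,0]-c['cx'])/f,-(uv[:,1]-c['cy'])/f,-np.ones(len(uv))],1)
    return c['eye'],d@c['attitude'].T
def onz(c,uv,z):
    e,d=ray(c,uv);t=(z-e[2])/d[:,2];return e+t[:,None]*d
def proj(c,P):
    p=(np.atleast_2d(P)-c['eye'])@c['attitude'];f=K(c)
    return np.stack([c['cx']+f*p[:,0]/-p[:,2],c['cy']-f*p[:,1]/-p[:,2]],1)
def snap(n,name=None):
    c=calibration(n);p,d=grab_frame(n);p=p[:,:,::-1].copy()
    if name:cv2.imwrite(f'pics/{name}.png',p)
    return c,p,d
def totool(target,o=None):
    o=o or get_obs();R=np.array(o['eef_rot']);return R.T@(np.array(target)-o['ee_pos'])*1000
E
python3 - <<'E'
from h import *
c=calibration('top');p=cv2.imread('pics/a_top.png')
cr=p[200:330,100:480];cv2.imwrite('pics/crop1.png',cv2.resize(cr,None,fx=2.1,fy=2.1,interpolation=cv2.INTER_CUBIC))
cr=p[270:330,290:470];cv2.imwrite('pics/crop2.png',cv2.resize(cr,None,fx=4.4,fy=4.4,interpolation=cv2.INTER_CUBIC))
cs=calibration('side');s=cv2.imread('pics/a_side.png')
cv2.imwrite('pics/crop3.png',cv2.resize(s[250:390,240:400],None,fx=4,fy=4,interpolation=cv2.INTER_CUBIC))
for uv in [(317,297),(349,301),(376,299),(400,303),(425,294),(448,285)]:
    print(uv,onz(c,uv,.02).round(4))
E
```

```text
(317, 297) [[ 0.4634 -0.0823  0.02  ]]
(349, 301) [[ 0.4537 -0.1623  0.02  ]]
(376, 299) [[ 0.4588 -0.2299  0.02  ]]
(400, 303) [[ 0.4489 -0.2899  0.02  ]]
(425, 294) [[ 0.4715 -0.3529  0.02  ]]
(448, 285) [[ 0.4941 -0.4109  0.02  ]]
```

View pics/crop1.png

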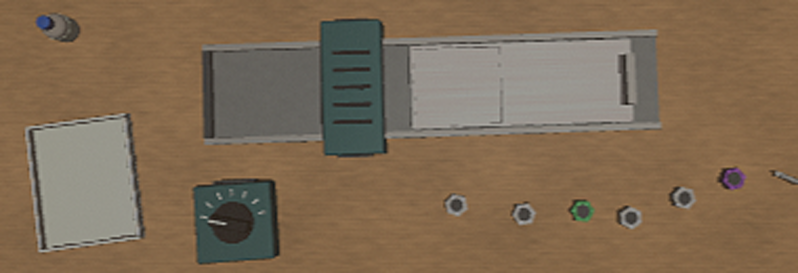

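View pics/crop2.png

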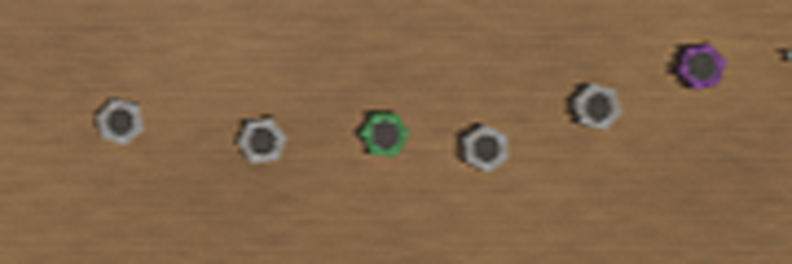

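View pics/crop3.png

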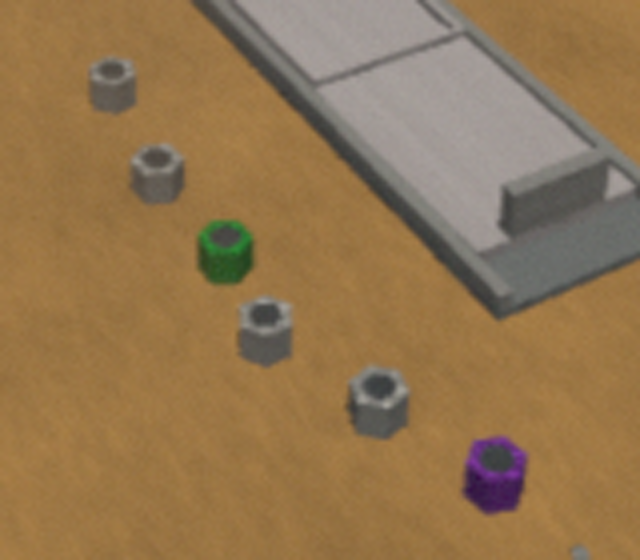

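```bash
python3 - <<'E'
from h import *
c=calibration('top')
q=np.array([(203,45),(205,142),(655,31),(659,126)])/2.1+[100,200]
P=onz(c,q,.016);print(P.round(4))
ax=(P[2]+P[3]-P[0]-P[1])/2;L=np.linalg.norm(ax);print(L,ax/L, 'exit mid',(P[0]+P[1])/2)
y=-ax/L; m=P.mean(0); org=m+y*(365-182)/2000;print('demag',org)
for n,uv,z in [('tail',(629,78),.042),('knob',(232,222),.078),('deckfront',(410,85),.014),('divide',(501,85),.016)]:
    w=onz(c,np.array(uv)/2.1+[100,200],z)[0];print(n,w.round(4),'demag y',round((w-org)@y,4), 'x',round((w-org)@np.array([y[1],-y[0],0]),4))
q=np.array([(25,127),(128,114),(143,238),(38,250)])/2.1+[100,200]
print(onz(c,q,.022).round(4), onz(c,q,.022).mean(0))
E
```

```text
[[ 0.6521  0.2215  0.016 ]
 [ 0.5359  0.2171  0.016 ]
 [ 0.6713 -0.3223  0.016 ]
 [ 0.5566 -0.3262  0.016 ]]
0.5439001786784521 [ 0.03664999 -0.99932816  0.        ] exit mid [0.59403273 0.21929719 0.016     ]
demag [0.60064622 0.03896834 0.016     ]
tail [ 0.6125 -0.2863  0.042 ] demag y -0.3255 x -0.0001
knob [0.445  0.1709 0.078 ] demag y 0.1376 x -0.1507
deckfront [ 0.605  -0.0269  0.014 ] demag y -0.066 x 0.002
divide [ 0.6053 -0.1363  0.016 ] demag y -0.1753 x -0.0018
[[0.553  0.4289 0.022 ]
 [0.5688 0.3075 0.022 ]
 [0.4225 0.2866 0.022 ]
 [0.4083 0.4096 0.022 ]] [0.48815831 0.35815823 0.022     ]
```

```bash
python3 -m jog '{"hand":[0,0,0,0,0,0,0,0],"delta_pos":[[0,-25,40],[0,-55,90],[0,-85,140],[0,-115,190],[0,-145,235],[0,-175,285],[0,-205,330],[0,-232,365]],"twist":[-8,-16,-24,-32,-40,-48,-56,-64]}' 40; python3 -m jog '{"hand":[0,0],"delta_pos":[[0,0,0],[0,0,0]],"twist":[-8,-16]}'
python3 - <<'E'
from h import *
o=get_obs();print(o['time_s'],o['ee_pos'],o['eef_rot'],o['joint_pos'])
c,p,d=snap('wrist','b1');print(proj(c,[[.445,.171,.078]]))
E
```

```text
time_s: 0.95
ee_pos: [0.3808, 0.242, 0.2312]
eef_rot: [[-0.0, -0.673, 0.74], [0.0, 0.74, 0.673], [-1.0, 0.0, -0.0]]
wrist_force: [0.6, 0.2, -0.4]
grip_width: 0.0856
time_s: 1.15
ee_pos: [0.3807, 0.2424, 0.2311]
eef_rot: [[-0.0, -0.849, 0.528], [-0.0, 0.528, 0.849], [-1.0, 0.0, -0.0]]
wrist_force: [-0.9, -0.4, 0.3]
grip_width: 0.0853
1.15 [0.38070675 0.2423821  0.23108207] [[-4.29972642e-04 -8.49469814e-01  5.27637043e-01]
 [-1.85688005e-04  5.27637151e-01  8.49469836e-01]
 [-9.99999890e-01  2.67272920e-04 -3.84605894e-04]] [ 3.86046024e-01  1.37337230e-01 -2.14306977e-01  1.21962037e+00
 -1.01254069e-05 -6.28933733e-01]
[[193.8036127  182.24347829]]
```

View pics/b1.png

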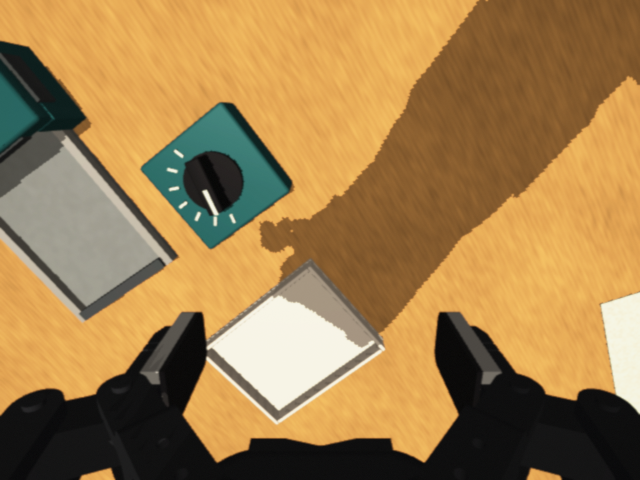

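```bash
python3 - <<'E'
from h import *
p=cv2.imread('pics/b1.png')
cv2.imwrite('pics/b1c.png',cv2.resize(p[95:255,135:300],None,fx=3.6,fy=3.6,interpolation=cv2.INTER_CUBIC))
c=calibration('wrist')
t=np.array([(232,218),(214,221),(197,215),(182,204),(173,188),(171,170),(179,153)],float)
P=onz(c,t,.045)[:,:2]
A=np.c_[2*P,np.ones(7)];s=np.linalg.lstsq(A,(P**2).sum(1),rcond=None)[0];print('centre',s[:2],'r',np.sqrt(s[2]+s[:2]@s[:2]))
print(np.degrees(np.arctan2(*(P-s[:2]).T[::-1])))
w=(p.min(2)>170).astype(np.uint8);w[:145]=0;w[225:]=0;w[:,:160]=0;w[:,245:]=0
n,l,st,ce=cv2.connectedComponentsWithStats(w);print(np.c_[st[:,4],ce].round(1))
i=[k for k in range(1,n) if abs(ce[k]-[210,202]).max()<8]
for k in i:
    yy,xx=np.where(l==k);Q=onz(c,np.c_[xx,yy],.078)[:,:2];v=cv2.fitLine(Q.astype(np.float32),2,0,.01,.01).ravel();print('ptr',Q.mean(0),np.degrees(np.arctan2(v[1],v[0])))
E
```

```text
centre [0.44234364 0.17879089] r 0.03475612150100487
[ 80.64190629  54.57275607  29.59004863   4.16954916 -20.53511445
 -45.07504397 -71.46425932]
[[3.06918e+05 3.19600e+02 2.39500e+02]
 [2.90000e+01 1.78300e+02 1.53200e+02]
 [2.80000e+01 1.71800e+02 1.70100e+02]
 [2.60000e+01 1.73700e+02 1.88300e+02]
 [1.01000e+02 2.09900e+02 2.02000e+02]
 [2.40000e+01 1.82500e+02 2.04500e+02]
 [2.50000e+01 1.97200e+02 2.15900e+02]
 [2.50000e+01 2.31900e+02 2.18000e+02]
 [2.40000e+01 2.15000e+02 2.20500e+02]]
ptr [0.44405378 0.19055317] 80.174644
```

View pics/b1c.png

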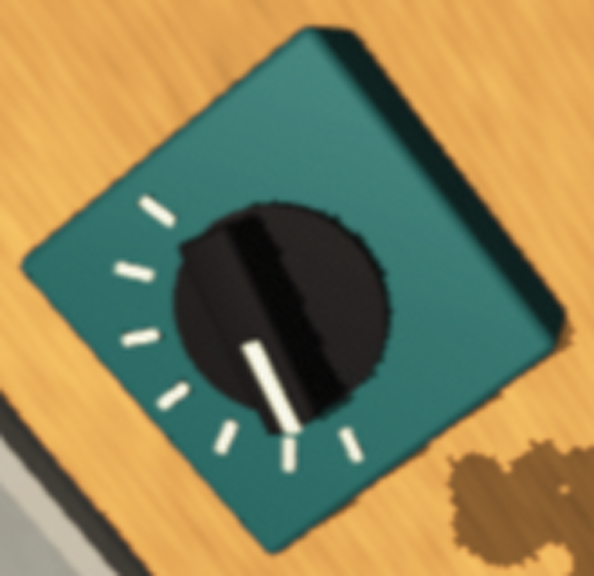

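```bash
python3 -m jog '{"hand":[0,0.2,0.4,0.5,0.5,0.5],"delta_pos":[[20,-35,-9],[50,-70,-18],[80,-85.9,-21.5],[110,-85.9,-21.5],[110,-85.9,-21.5],[110,-85.9,-21.5]],"twist":[-7.4,-14.7,-22.1,-22.1,-22.1,-22.1]}' 40; 
python3 - <<'E'
from h import *
o=get_obs();print(totool([.4423,.1788,.057],o),o['joint_pos'])
c,p,d=snap('wrist','b2')
E
```

```text
time_s: 1.8
ee_pos: [0.4411, 0.18, 0.1219]
eef_rot: [[-0.001, -0.985, 0.174], [-0.0, 0.174, 0.985], [-1.0, 0.001, -0.0]]
wrist_force: [-0.8, -0.6, 1.1]
grip_width: 0.0425
[64.85946747 -1.39319756 -0.95174028] [ 2.16107885e-01  2.45437083e-01 -3.85090272e-01  9.41026933e-01
  2.69728360e-05 -1.18000355e+00]
```

View pics/b2.png

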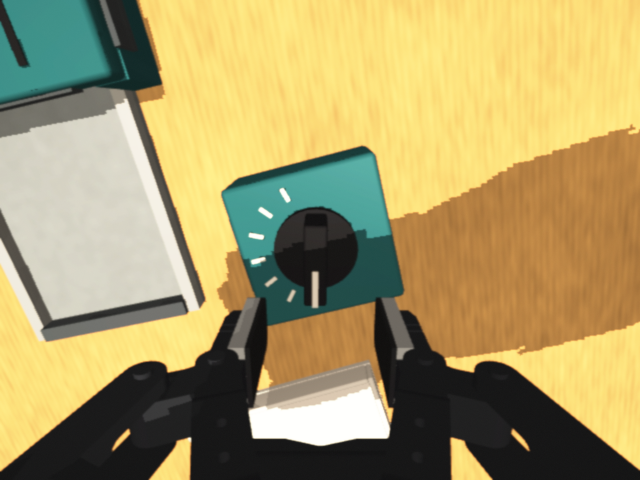

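```bash
python3 -m jog '{"hand":[0.5,0.5,0.5,1,1,1,1,1],"delta_pos":[[25,-1.4,-1],[50,-1.4,-1],[65,-1.4,-1],[65,-1.4,-1],[65,-1.4,-1],[65,-1.4,-1],[65,-1.4,-1],[65,-1.4,-1]],"twist":[0,0,0,0,0,0,0,0]}' 60;
```

```text
time_s: 2.65
ee_pos: [0.4437, 0.1789, 0.0579]
eef_rot: [[0.003, -0.985, 0.172], [0.001, 0.172, 0.985], [-1.0, -0.003, 0.001]]
wrist_force: [-0.8, 0.2, 8.7]
grip_width: 0.0106
```

```bash
python3 -m jog '{"hand":[1,1,1,1,1,1,1,1],"delta_pos":[[0,0,0],[0,0,0],[0,0,0],[0,0,0],[0,0,0],[0,0,0],[0,0,0],[0,0,0]],"twist":[0,5,12,20,28,36,44,50]}' 60;
```

```text
time_s: 3.45
ee_pos: [0.4451, 0.1781, 0.058]
eef_rot: [[0.005, -0.496, 0.868], [-0.002, 0.868, 0.496], [-1.0, -0.004, 0.004]]
wrist_force: [8.4, -8.1, 2.1]
grip_width: 0.0109
```

```bash
python3 -m jog '{"hand":[1,1,1,1,1,1,1,1],"delta_pos":[[0,0,0],[0,0,0],[0,0,0],[0,0,0],[0,0,0],[0,0,0],[0,0,0],[0,0,0]],"twist":[7,14,20,25,25,25,25,25]}' 60; python3 -m jog '{"hand":[0.6,0.5,0.5,0.5,0.5,0.5,0.5,0.5],"delta_pos":[[0,0,0],[0,0,0],[0,0,0],[0,0,0],[-30,0,0],[-60,0,0],[-90,0,0],[-95,0,0]],"twist":[0,0,0,0,0,0,0,0]}'
python3 - <<'E'
from h import *
c,p,d=snap('wrist','b3')
E
```

```text
time_s: 4.25
ee_pos: [0.4454, 0.1772, 0.058]
eef_rot: [[0.006, -0.087, 0.996], [-0.003, 0.996, 0.087], [-1.0, -0.004, 0.005]]
wrist_force: [8.3, -14.4, 1.3]
grip_width: 0.0105
time_s: 5.05
ee_pos: [0.4439, 0.179, 0.1542]
eef_rot: [[0.004, -0.089, 0.996], [0.001, 0.996, 0.089], [-1.0, 0.001, 0.004]]
wrist_force: [0.2, -0.0, 0.2]
grip_width: 0.0427
```

View pics/b3.png

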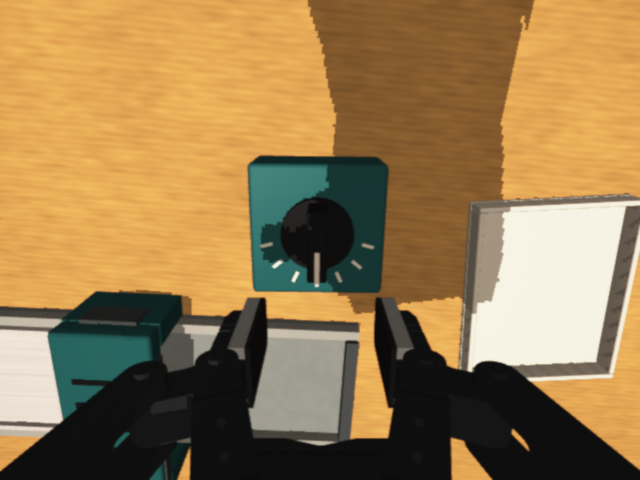

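```bash
python3 -m jog '{"hand":[0.5,0.5,0.5,0.5,0.5,0.5,0.5,0.5],"delta_pos":[[-30,-30,0],[-60,-75,-2],[-90,-120,-5],[-100,-165,-8],[-100,-210,-10],[-100,-255,-12],[-100,-300,-15],[-100,-345,-18]],"twist":[0,0,0,0,0,0,0,0]}' 40; python3 -m jog '{"hand":[0.5,0.5],"delta_pos":[[0,0,0],[0,0,0]],"twist":[0,0]}'
python3 - <<'E'
from h import *
c,p,d=snap('wrist','c1');o=get_obs();np.set_printoptions(suppress=True,precision=4)
hsv=cv2.cvtColor(p,cv2.COLOR_BGR2HSV)
print(o['joint_pos'],proj(c,[[.4634,-.0823,.02],[.4537,-.1623,.02],[.4489,-.29,.02],[.4715,-.353,.02]]))
E
```

```text
time_s: 5.9
ee_pos: [0.4548, -0.1685, 0.2503]
eef_rot: [[-0.001, -0.088, 0.996], [0.001, 0.996, 0.088], [-1.0, 0.001, -0.001]]
wrist_force: [1.0, 0.5, -0.1]
grip_width: 0.0429
time_s: 6.1
ee_pos: [0.4549, -0.1673, 0.2502]
eef_rot: [[-0.002, -0.087, 0.996], [0.001, 0.996, 0.087], [-1.0, 0.001, -0.001]]
wrist_force: [0.3, 0.8, -0.4]
grip_width: 0.0425
[-0.5192  0.189  -0.0965  1.2868  0.0002 -0.6073] [[405.7637 213.9439]
 [324.0402 197.0252]
 [189.0262 180.4309]
 [122.8087 198.2739]]
```

View pics/c1.png

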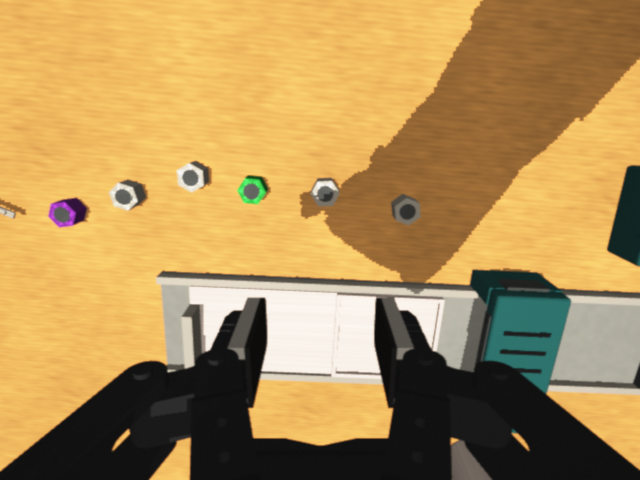

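```bash
cat >> h.py <<'E'
def nuts(c,p,ztop,roi=None,show=True):
    hsv=cv2.cvtColor(p,cv2.COLOR_BGR2HSV)
    m=(hsv[:,:,1]<90).astype(np.uint8)*255
    if roi is not None:
        r=np.zeros_like(m);x0,y0,x1,y1=roi;r[y0:y1,x0:x1]=255;m&=r
    m=cv2.morphologyEx(m,cv2.MORPH_CLOSE,np.ones((3,3)))
    cs,_=cv2.findContours(m,cv2.RETR_EXTERNAL,cv2.CHAIN_APPROX_NONE);out=[]
    for k in cs:
        a=cv2.contourArea(k)
        if a<150:continue
        (u,v),r=cv2.minEnclosingCircle(k);M=cv2.moments(k);uv=(M['m10']/M['m00'],M['m01']/M['m00'])
        P=onz(c,k[:,0,:],ztop)[:,:2];hull=cv2.convexHull((P*1e4).astype(np.float32))
        A=hull[:,0]/1e4
        # orientation: sixth harmonic of edge normals
        e=np.roll(A,-1,0)-A;th=np.arctan2(e[:,1],e[:,0]);w=np.hypot(*e.T)
        ph=np.angle((w*np.exp(6j*th)).sum())/6
        out.append((uv,a,onz(c,uv,ztop-.006)[0],np.degrees(ph)%60))
        if show:print('uv',np.round(uv,1),'area',a,'P',out[-1][2].round(4),'edge dir mod60',round(out[-1][3],1))
    return out,m
E
python3 - <<'E'
from h import *
p=cv2.imread('pics/c1.png');c=calibration('wrist')
o,m=nuts(c,p,.02,(90,150,450,240))
v=np.hstack([p[150:235,100:430],cv2.cvtColor(m,cv2.COLOR_GRAY2BGR)[150:235,100:430]]) if 0 else np.vstack([p[150:235,100:430],cv2.cvtColor(m,cv2.COLOR_GRAY2BGR)[150:235,100:430]])
cv2.imwrite('pics/c1c.png',cv2.resize(v,None,fx=2.4,fy=2.4,interpolation=cv2.INTER_CUBIC))
E
```

```text
uv [405.6 209.4] area 596.5 P [ 0.4603 -0.0807  0.014 ] edge dir mod60 12.0
uv [250.8 191. ] area 158.5 P [ 0.4556 -0.232   0.014 ] edge dir mod60 49.5
uv [126.4 194.6] area 724.5 P [ 0.4696 -0.3515  0.014 ] edge dir mod60 15.1
uv [324.7 192. ] area 552.0 P [ 0.4502 -0.1611  0.014 ] edge dir mod60 37.2
uv [192.  176.2] area 666.0 P [ 0.4461 -0.2882  0.014 ] edge dir mod60 4.0
```

View pics/c1c.png

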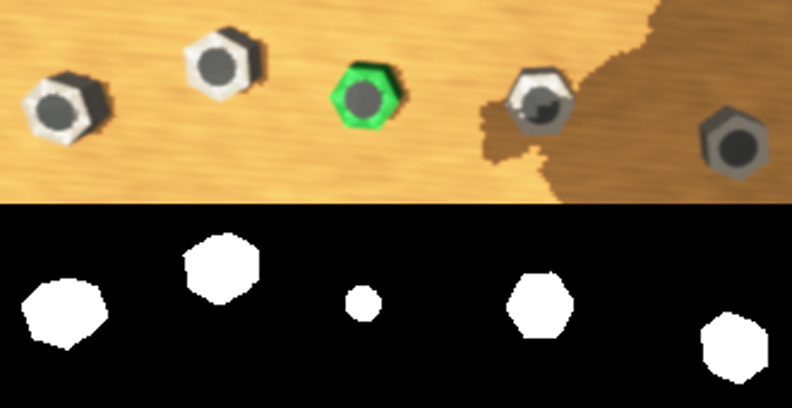

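```bash
python3 - <<'E'
from h import *
np.set_printoptions(suppress=True,precision=4)
c=calibration('wrist');o=get_obs()
for n,u in dict(A=(408.3,211.7),B=(325.4,193.3),C=(190,177.9),D=(123.3,196.7)).items():
    w=onz(c,u,.02)[0];print(n,w,totool(w,o))
print(onz(c,[(337,333),(441,336)],.019))
print(onz(c,[(160,273),(470,285)],.016), 'rail outer near')
E
```

```text
A [ 0.4611 -0.0793  0.02  ] [230.5174  86.0153  13.9989]
B [ 0.4502 -0.1605  0.02  ] [230.4521   6.0782  -3.9728]
C [ 0.4468 -0.2883  0.02  ] [ 230.3319 -120.9585  -18.6095]
D [ 0.4704 -0.3517  0.02  ] [ 230.2401 -186.1956   -0.674 ]
[[ 0.6001 -0.1341  0.019 ]
 [ 0.5939 -0.0227  0.019 ]]
[[ 0.5483 -0.3212  0.016 ]
 [ 0.5336 -0.0026  0.016 ]] rail outer near
```

```bash
python3 -m jog '{"hand":[0.5,0.5,0.5,0.5,0.5,0.5,0.5,0.5],"delta_pos":[[40,40,8],[80,80,15],[120,86,15],[160,86,15],[200,86,15],[230,86,15],[245,86,15],[245,86,15]],"twist":[0,0,0,0,0,0,0,0]}' 40; python3 -m jog '{"hand":[1,1,1,1,1,1],"delta_pos":[[0,0,0],[0,0,0],[0,0,0],[0,0,0],[0,0,0],[0,0,0]],"twist":[0,0,0,0,0,0]}'
```

```text
time_s: 6.95
ee_pos: [0.4611, -0.0779, 0.0046]
eef_rot: [[-0.003, -0.091, 0.996], [0.001, 0.996, 0.091], [-1.0, 0.002, -0.003]]
wrist_force: [0.1, 0.4, -0.2]
grip_width: 0.0428
time_s: 7.55
ee_pos: [0.4632, -0.0797, 0.0072]
eef_rot: [[0.002, -0.089, 0.996], [0.0, 0.996, 0.089], [-1.0, -0.0, 0.002]]
wrist_force: [-1.2, 3.0, 9.6]
grip_width: 0.0228
```

```bash
python3 -m jog '{"hand":[0.6,0.6,0.6,1,1,1,1,1],"delta_pos":[[0,0,0],[0,0,0],[-7,0,0],[-7,0,0],[-7,0,0],[-7,0,0],[-7,0,0],[-7,0,0]],"twist":[0,0,0,0,0,0,0,0]}' 40
```

```text
time_s: 8.35
ee_pos: [0.4631, -0.0799, 0.0144]
eef_rot: [[0.001, -0.089, 0.996], [-0.001, 0.996, 0.089], [-1.0, -0.001, 0.001]]
wrist_force: [-5.1, 0.5, 22.1]
grip_width: 0.0225
```

```bash
python3 -m jog '{"hand":[1,1,1,1],"delta_pos":[[-30,0,0],[-60,0,0],[-90,0,0],[-90,0,0]],"twist":[0,0,0,0]}'; python3 - <<'E'
from h import *
np.set_printoptions(suppress=True,precision=4)
o=get_obs();d=np.array([.604,-.079,0]);y=np.array([-.0367,.9993,0]);x=np.array([.9993,.0367,0])
for a,b in [(20,25),(20,-25),(-20,25),(-20,-25)]:
    w=d+x*a/1000+y*b/1000;w[2]=.03;print(a,b,w,totool(w,o))
snap('wrist','d1')
E
```

```text
time_s: 8.75
ee_pos: [0.4644, -0.0803, 0.1066]
eef_rot: [[0.005, -0.089, 0.996], [-0.002, 0.996, 0.089], [-1.0, -0.002, 0.005]]
wrist_force: [0.5, 0.3, -1.7]
grip_width: 0.0223
20 25 [ 0.6231 -0.0533  0.03  ] [ 77.3324  13.0363 160.0968]
20 -25 [ 0.6249 -0.1032  0.03  ] [ 77.4328 -36.8944 157.4925]
-20 25 [ 0.5831 -0.0548  0.03  ] [ 77.1325  15.1194 120.1526]
-20 -25 [ 0.5849 -0.1047  0.03  ] [ 77.2329 -34.8113 117.5483]
```

View pics/d1.png

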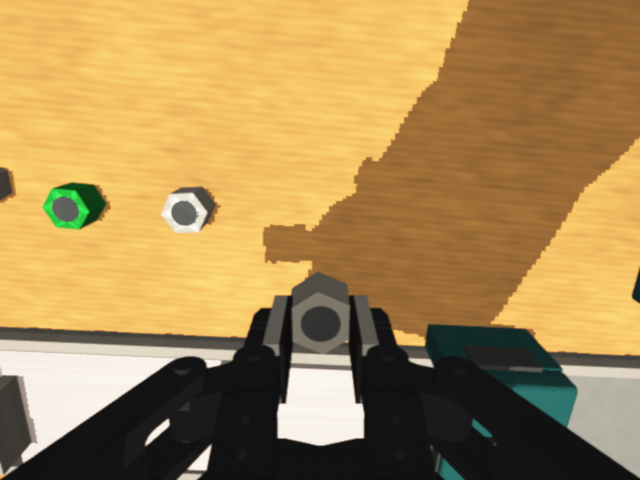

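```bash
python3 -m jog '{"hand":[1,1,1,1,1,1,1,1],"delta_pos":[[0,4,40],[0,8,85],[0,11,125],[10,13,150],[35,13,160],[55,13,160],[65,13,160],[65,13,160]],"twist":[0,1,2,3,3,3,3,3]}'; python3 - <<'E'
from h import *
np.set_printoptions(suppress=True,precision=4)
print(totool([.6231,-.0533,.030]))
snap('wrist','d2')
E
```

```text
time_s: 9.6
ee_pos: [0.6195, -0.0524, 0.0364]
eef_rot: [[-0.003, -0.036, 0.999], [0.001, 0.999, 0.036], [-1.0, 0.001, -0.003]]
wrist_force: [-1.2, -0.2, -0.4]
grip_width: 0.0222
[ 6.4013 -1.0828  3.5907]
```

View pics/d2.png

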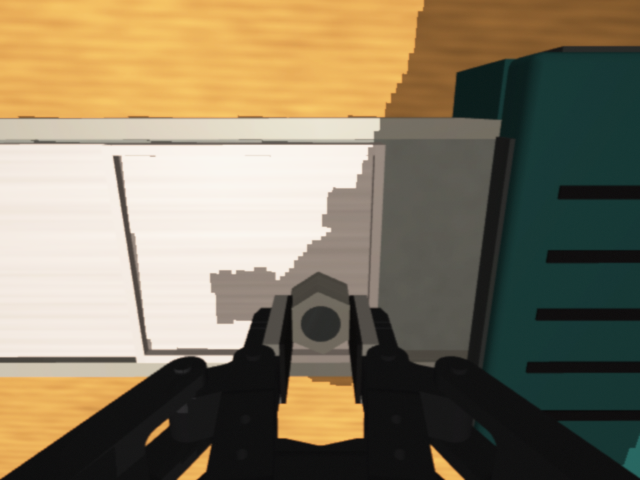

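```bash
python3 - <<'E'
from h import *
np.set_printoptions(suppress=True,precision=4)
c=calibration('wrist')
P=onz(c,[(120,155),(375,145),(146,352),(378,352)],.019);print(P,P.mean(0))
E
```

```text
[[ 0.5602 -0.1333  0.019 ]
 [ 0.5526 -0.0322  0.019 ]
 [ 0.651  -0.1318  0.019 ]
 [ 0.647  -0.0233  0.019 ]] [ 0.6027 -0.0802  0.019 ]
```

```bash
python3 -m jog '{"hand":[1,1,0.62,0.62,0.62,0.62,0.62,0.62],"delta_pos":[[6,-1,1],[6,-1,1],[6,-1,1],[6,-1,1],[6,-1,1],[-20,-1,1],[-60,-1,1],[-90,-1,1]],"twist":[0,0,0,0,0,0,0,0]}'; python3 - <<'E'
from h import *
np.set_printoptions(suppress=True,precision=4)
o=get_obs();print(o['ee_pos'],totool([.4512,-.1605,.1],o))
snap('wrist','d3')
E
```

```text
time_s: 10.45
ee_pos: [0.622, -0.0535, 0.1304]
eef_rot: [[0.001, -0.036, 0.999], [-0.0, 0.999, 0.036], [-1.0, -0.0, 0.001]]
wrist_force: [0.7, 0.5, 0.2]
grip_width: 0.0322
[ 0.622  -0.0535  0.1304] [  30.2982 -100.6532 -174.6319]
```

View pics/d3.png

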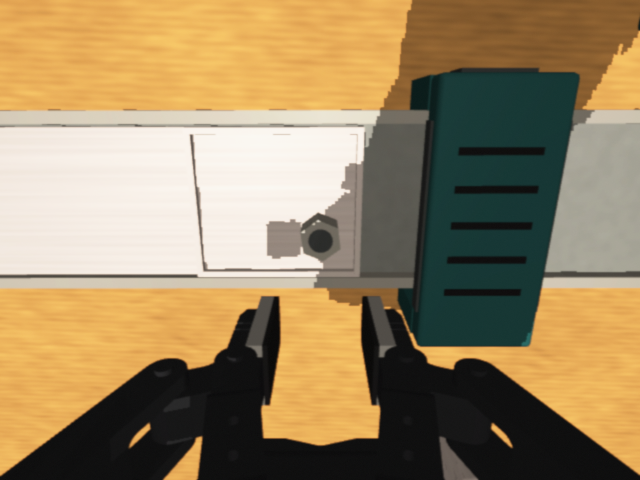

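```bash
python3 -m jog '{"hand":[0.5,0.5,0.5,0.5,0.5,0.5,0.5],"delta_pos":[[-20,-25,-40],[-20,-50,-85],[-10,-75,-130],[0,-95,-165],[15,-101,-175],[20,-101,-175],[20,-101,-175]],"twist":[4,8,12,16,20,24,27]}'; python3 - <<'E'
from h import *
np.set_printoptions(suppress=True,precision=4)
c,p,d=snap('wrist','e1');print(get_obs()['ee_pos'])
E
```

```text
time_s: 11.2
ee_pos: [0.4498, -0.161, 0.1078]
eef_rot: [[-0.001, 0.425, 0.905], [0.0, 0.905, -0.425], [-1.0, 0.0, -0.001]]
wrist_force: [0.1, 0.4, 0.1]
grip_width: 0.0428
[ 0.4503 -0.161   0.1081]
```

View pics/e1.png

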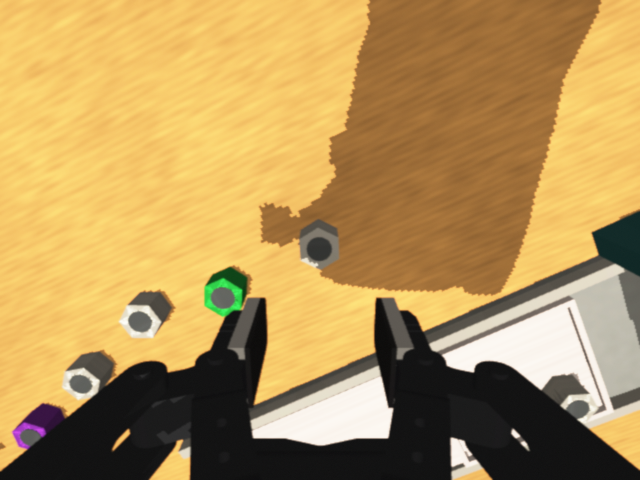

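```bash
python3 - <<'E'
from h import *
c=calibration('wrist');w=onz(c,(319,248),.02)[0];print(w,totool([w[0],w[1],.013]))
E
```

```text
[ 0.45044732 -0.16152773  0.02      ] [95.09948026 -0.42578122  0.42742809]
```

```bash
python3 -m jog '{"hand":[0.5,0.5,0.5,1,1,1,1,1],"delta_pos":[[40,0,1],[80,0,1],[95,0,1],[95,0,1],[95,0,1],[95,0,1],[95,0,1],[95,0,1]],"twist":[0,0,0,0,0,0,0,0]}' 40; python3 -m jog '{"hand":[1,1,1,1],"delta_pos":[[-30,0,0],[-60,0,0],[-90,0,0],[-90,0,0]],"twist":[0,0,0,0]}'; python3 - <<'E'
from h import *
np.set_printoptions(suppress=True,precision=4)
o=get_obs();d=np.array([.603,-.080,0]);y=np.array([-.0367,.9993,0]);x=np.array([.9993,.0367,0])
for a,b in [(20,25),(20,-25),(-20,25),(-20,-25)]:
    w=d+x*a/1000+y*b/1000;w[2]=.03;print(a,b,w,totool(w,o))
E
```

```text
time_s: 12.05
ee_pos: [0.452, -0.1615, 0.014]
eef_rot: [[0.001, 0.421, 0.907], [-0.001, 0.907, -0.421], [-1.0, -0.0, 0.001]]
wrist_force: [0.2, -1.0, -0.9]
grip_width: 0.0225
time_s: 12.45
ee_pos: [0.4533, -0.1622, 0.1068]
eef_rot: [[0.005, 0.421, 0.907], [-0.003, 0.907, -0.421], [-1.0, -0.0, 0.006]]
wrist_force: [1.4, -0.2, -1.6]
grip_width: 0.0221
20 25 [ 0.6221 -0.0543  0.03  ] [ 77.3899 168.9823 107.1907]
20 -25 [ 0.6239 -0.1042  0.03  ] [ 77.5425 124.4366 129.8959]
-20 25 [ 0.5821 -0.0558  0.03  ] [ 77.1904 150.8177  71.5547]
-20 -25 [ 0.5839 -0.1057  0.03  ] [ 77.343  106.272   94.2599]
```

```bash
python3 -m jog '{"hand":[1,1,1,1,1,1,1,1],"delta_pos":[[-5,30,32],[-5,60,65],[0,90,96],[20,115,120],[40,124,130],[60,124,130],[66,124,130],[66,124,130]],"twist":[-4,-8,-12,-16,-20,-24,-27,-27]}'; python3 - <<'E'
from h import *
np.set_printoptions(suppress=True,precision=4)
print(totool([.6239,-.1042,.0305]))
snap('wrist','e2')
E
```

```text
time_s: 13.25
ee_pos: [0.6209, -0.1032, 0.0356]
eef_rot: [[-0.002, -0.037, 0.999], [0.001, 0.999, 0.037], [-1.0, 0.001, -0.002]]
wrist_force: [0.4, -0.1, -0.7]
grip_width: 0.0226
[ 5.1248 -1.1198  2.9925]
```

View pics/e2.png

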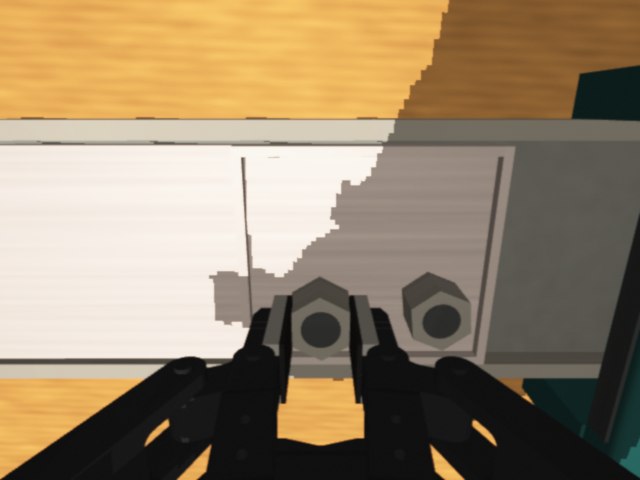

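```bash
python3 -m jog '{"hand":[1,1,0.62,0.62,0.62,0.62,0.62,0.62],"delta_pos":[[5,-1,2],[5,-1,2],[5,-1,2],[5,-1,2],[5,-1,2],[-20,-1,2],[-60,-1,2],[-90,-1,2]],"twist":[0,0,0,0,0,0,0,0]}'; python3 - <<'E'
from h import *
np.set_printoptions(suppress=True,precision=4)
o=get_obs();print(o['ee_pos'],totool([.4475,-.2885,.11],o))
E
```

```text
time_s: 14.1
ee_pos: [0.6239, -0.1045, 0.1294]
eef_rot: [[0.001, -0.036, 0.999], [-0.0, 0.999, 0.036], [-1.0, -0.0, 0.001]]
wrist_force: [1.3, 0.1, -0.0]
grip_width: 0.0326
[ 0.6239 -0.1045  0.1294] [  19.2543 -177.4292 -182.9712]
```

```bash
python3 -m jog '{"hand":[0.5,0.5,0.5,0.5,0.5,0.5,0.5],"delta_pos":[[-10,-35,-36],[-10,-70,-72],[0,-105,-108],[10,-140,-144],[15,-170,-175],[19,-177,-183],[19,-177,-183]],"twist":[-2,-4,-6,-8,-10,-10,-10]}'; python3 - <<'E'
from h import *
c,p,d=snap('wrist','f1');print(get_obs()['ee_pos'])
E
```

```text
time_s: 14.8
ee_pos: [0.4463, -0.289, 0.1082]
eef_rot: [[-0.0, -0.206, 0.978], [0.0, 0.978, 0.206], [-1.0, 0.0, -0.0]]
wrist_force: [0.3, 1.6, 0.2]
grip_width: 0.0427
[ 0.44728383 -0.28817203  0.10843395]
```

View pics/f1.png

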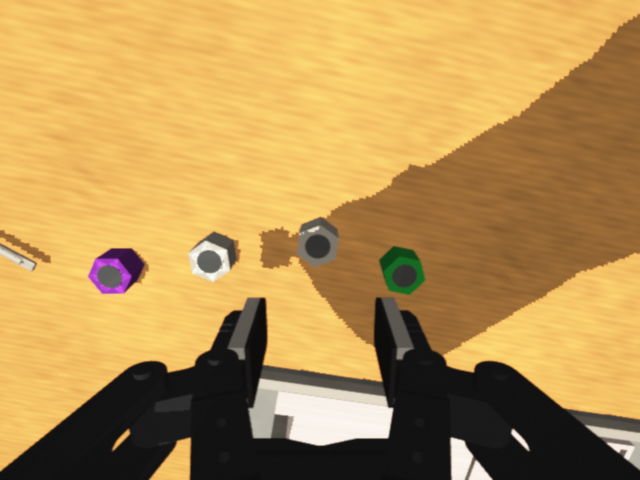

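```bash
python3 -m jog '{"hand":[0.5,0.5,0.5,1,1,1,1,1],"delta_pos":[[40,0,1],[80,0,1],[95,0,1],[95,0,1],[95,0,1],[95,0,1],[95,0,1],[95,0,1]],"twist":[0,0,0,0,0,0,0,0]}' 40; python3 -m jog '{"hand":[1,1,1,1],"delta_pos":[[-30,0,0],[-60,0,0],[-90,0,0],[-90,0,0]],"twist":[0,0,0,0]}'; python3 - <<'E'
from h import *
np.set_printoptions(suppress=True,precision=4)
o=get_obs();d=np.array([.603,-.080,0]);y=np.array([-.0367,.9993,0]);x=np.array([.9993,.0367,0])
for a,b in [(-20,25),(-20,-25)]:
    w=d+x*a/1000+y*b/1000;w[2]=.0305;print(a,b,w,totool(w,o))
E
```

```text
time_s: 15.65
ee_pos: [0.4487, -0.288, 0.014]
eef_rot: [[0.001, -0.209, 0.978], [-0.001, 0.978, 0.209], [-1.0, -0.001, 0.001]]
wrist_force: [0.7, -0.6, -0.5]
grip_width: 0.0223
time_s: 16.05
ee_pos: [0.4498, -0.2892, 0.1071]
eef_rot: [[0.005, -0.209, 0.978], [-0.004, 0.978, 0.209], [-1.0, -0.005, 0.004]]
wrist_force: [0.7, -0.3, -1.4]
grip_width: 0.0224
-20 25 [ 0.5821 -0.0558  0.0305] [ 76.267  200.9099 177.9617]
-20 -25 [ 0.5839 -0.1057  0.0305] [ 76.4739 151.6679 169.2987]
```

```bash
python3 -m jog '{"hand":[1,1,1,1,1,1,1,1],"delta_pos":[[-5,30,27],[-5,65,58],[-5,100,89],[-5,135,120],[10,170,150],[40,200,178],[66,200,178],[66,200,178]],"twist":[2,4,6,8,10,10,10,10]}'; python3 - <<'E'
from h import *
np.set_printoptions(suppress=True,precision=4)
print(totool([.5821,-.0558,.0305]))
snap('wrist','f2')
E
```

```text
time_s: 16.85
ee_pos: [0.5785, -0.0535, 0.034]
eef_rot: [[-0.005, -0.038, 0.999], [0.001, 0.999, 0.038], [-1.0, 0.001, -0.005]]
wrist_force: [-0.2, -0.8, -0.5]
grip_width: 0.0224
[ 3.4915 -2.4376  3.4832]
```

View pics/f2.png

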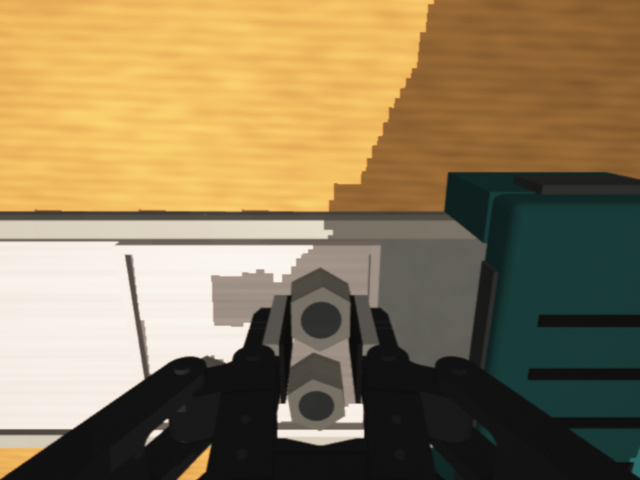

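```bash
python3 -m jog '{"hand":[1,1,0.62,0.62,0.62,0.62,0.62,0.62],"delta_pos":[[3.5,-2,2],[3.5,-2,2],[3.5,-2,2],[3.5,-2,2],[3.5,-2,2],[-20,-2,2],[-60,-2,2],[-90,-2,2]],"twist":[0,0,0,0,0,0,0,0]}'; python3 - <<'E'
from h import *
np.set_printoptions(suppress=True,precision=4)
o=get_obs();print(o['ee_pos'],totool([.471,-.3517,.11],o))
E
```

```text
time_s: 17.7
ee_pos: [0.5826, -0.057, 0.1294]
eef_rot: [[0.001, -0.036, 0.999], [-0.0, 0.999, 0.036], [-1.0, -0.0, 0.001]]
wrist_force: [0.0, 0.9, 0.5]
grip_width: 0.0325
[ 0.5826 -0.057   0.1294] [  19.3385 -290.4629 -122.2788]
```

```bash
python3 -m jog '{"hand":[0.5,0.5,0.5,0.5,0.5,0.5,0.5,0.5],"delta_pos":[[-10,-40,-17],[-10,-80,-34],[-5,-125,-52],[0,-170,-72],[5,-215,-90],[10,-260,-110],[19,-290,-122],[19,-290,-122]],"twist":[-3,-6,-9,-12,-15,-18,-21,-23]}'; python3 - <<'E'
from h import *
c,p,d=snap('wrist','g1');print(get_obs()['ee_pos'])
E
```

```text
time_s: 18.5
ee_pos: [0.4694, -0.3546, 0.1073]
eef_rot: [[-0.001, -0.422, 0.907], [-0.0, 0.907, 0.422], [-1.0, 0.0, -0.001]]
wrist_force: [0.2, 0.4, -0.4]
grip_width: 0.0427
[ 0.47006579 -0.35299232  0.10783306]
```

View pics/g1.png

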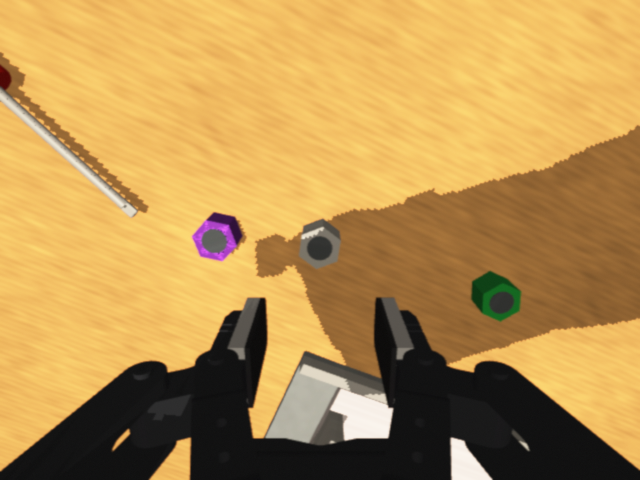

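```bash
python3 -m jog '{"hand":[0.5,0.5,0.5,1,1,1,1,1],"delta_pos":[[40,1,1],[80,1,1],[94.5,1,1],[94.5,1,1],[94.5,1,1],[94.5,1,1],[94.5,1,1],[94.5,1,1]],"twist":[0,0,0,0,0,0,0,0]}' 40; python3 -m jog '{"hand":[1,1,1,1],"delta_pos":[[-30,0,0],[-60,0,0],[-90,0,0],[-90,0,0]],"twist":[0,0,0,0]}'; python3 - <<'E'
from h import *
np.set_printoptions(suppress=True,precision=4)
o=get_obs();d=np.array([.603,-.080,0]);y=np.array([-.0367,.9993,0]);x=np.array([.9993,.0367,0])
for a,b in [(-20,-25)]:
    w=d+x*a/1000+y*b/1000;w[2]=.0305;print(a,b,w,totool(w,o))
E
```

```text
time_s: 19.35
ee_pos: [0.472, -0.3501, 0.0146]
eef_rot: [[0.001, -0.424, 0.906], [-0.001, 0.906, 0.424], [-1.0, -0.001, 0.0]]
wrist_force: [-0.4, -0.2, 0.0]
grip_width: 0.0225
time_s: 19.75
ee_pos: [0.4731, -0.3512, 0.1078]
eef_rot: [[0.004, -0.424, 0.906], [-0.004, 0.906, 0.424], [-1.0, -0.006, 0.002]]
wrist_force: [0.5, -0.4, -0.3]
grip_width: 0.0225
-20 -25 [ 0.5839 -0.1057  0.0305] [ 76.7711 175.7877 204.2935]
```

```bash
python3 -m jog '{"hand":[1,1,1,1,1,1,1,1],"delta_pos":[[-5,27,31],[-5,57,66],[-5,87,101],[-5,117,136],[10,150,175],[40,175,204],[66,175,204],[66,175,204]],"twist":[3,7,11,15,19,22,23,23]}'; python3 - <<'E'
from h import *
np.set_printoptions(suppress=True,precision=4)
print(totool([.5839,-.1057,.0305]))
snap('wrist','g2')
E
```

```text
time_s: 20.55
ee_pos: [0.5804, -0.1031, 0.0346]
eef_rot: [[-0.005, -0.038, 0.999], [0.002, 0.999, 0.038], [-1.0, 0.002, -0.005]]
wrist_force: [-0.2, 0.4, 0.4]
grip_width: 0.0225
[ 4.0518 -2.7679  3.4494]
```

View pics/g2.png

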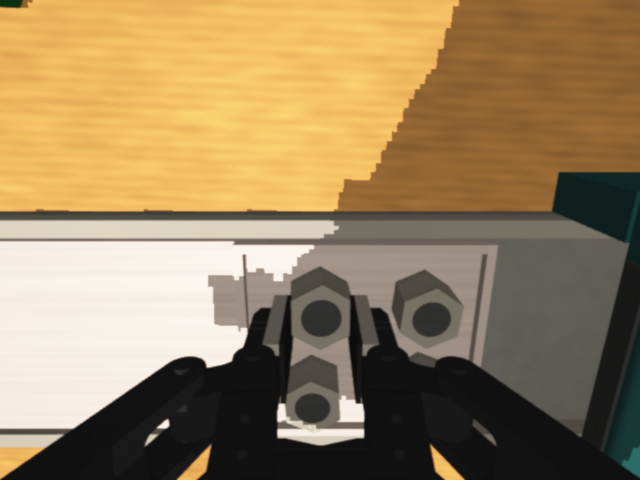

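Place it, back up high, and look at everything before the push.

```bash
python3 -m jog '{"hand":[1,1,0.62,0.62,0.62,0.62,0.62,0.62],"delta_pos":[[4,-3,3],[4,-3,3],[4,-3,3],[4,-3,3],[4,-3,3],[-20,-3,3],[-60,-3,3],[-100,-3,3]],"twist":[0,0,0,0,0,0,0,0]}'; python3 -m jog '{"hand":[0.62,0.62,0.62,0.62,0.62],"delta_pos":[[0,-40,-25],[0,-80,-55],[0,-120,-55],[0,-120,-55],[0,-120,-55]],"twist":[0,0,0,0,0]}'; python3 - <<'E'
from h import *
np.set_printoptions(suppress=True,precision=4)
o=get_obs();print(o['ee_pos'])
snap('wrist','h1');c,p,d=snap('top','h1t')
cv2.imwrite('pics/h1tc.png',cv2.resize(p[195:330,180:460],None,fx=2.8,fy=2.8,interpolation=cv2.INTER_CUBIC))
E
```

```text
time_s: 21.4
ee_pos: [0.5848, -0.1076, 0.139]
eef_rot: [[-0.001, -0.036, 0.999], [0.0, 0.999, 0.036], [-1.0, 0.0, -0.001]]
wrist_force: [-0.2, 0.5, 0.4]
grip_width: 0.0325
time_s: 21.9
ee_pos: [0.5345, -0.2303, 0.1379]
eef_rot: [[0.0, -0.035, 0.999], [0.0, 0.999, 0.035], [-1.0, 0.0, 0.0]]
wrist_force: [-0.2, 0.1, -0.2]
grip_width: 0.0322
[ 0.5345 -0.2303  0.1379]
```

View pics/h1.png

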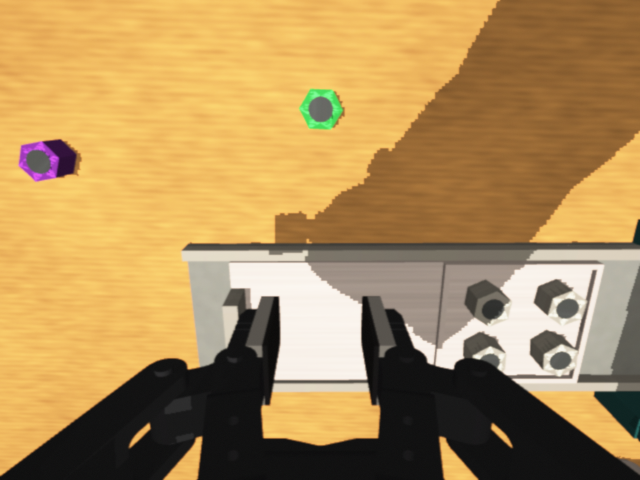

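View pics/h1tc.png

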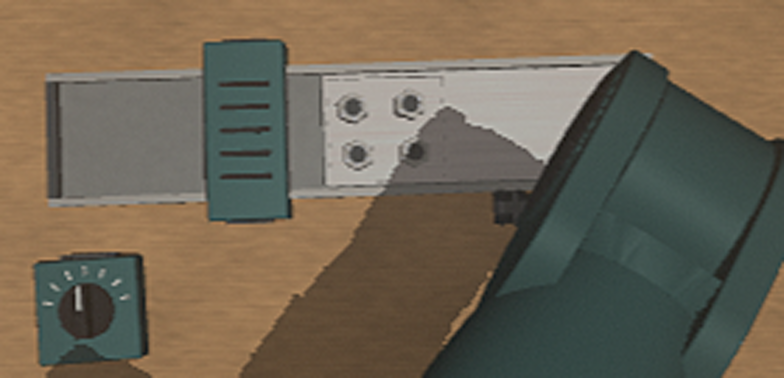

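```bash
python3 -m jog '{"hand":[1,1,1,1,1,1,1],"delta_pos":[[0,-35,25],[0,-75,50],[0,-107,74],[20,-110,74],[40,-110,74],[40,-110,74],[40,-110,74]],"twist":[0,0,0,0,0,0,0]}'; python3 - <<'E'
from h import *
np.set_printoptions(suppress=True,precision=4)
o=get_obs();print(o['ee_pos'])
snap('wrist','i1');snap('side','i1s')
E
```

```text
time_s: 22.7
ee_pos: [0.6129, -0.3358, 0.0982]
eef_rot: [[-0.0, -0.038, 0.999], [0.0, 0.999, 0.038], [-1.0, 0.0, -0.0]]
wrist_force: [0.7, 0.3, 0.4]
grip_width: -0.0001
[ 0.6129 -0.3358  0.0982]
```

View pics/i1.png

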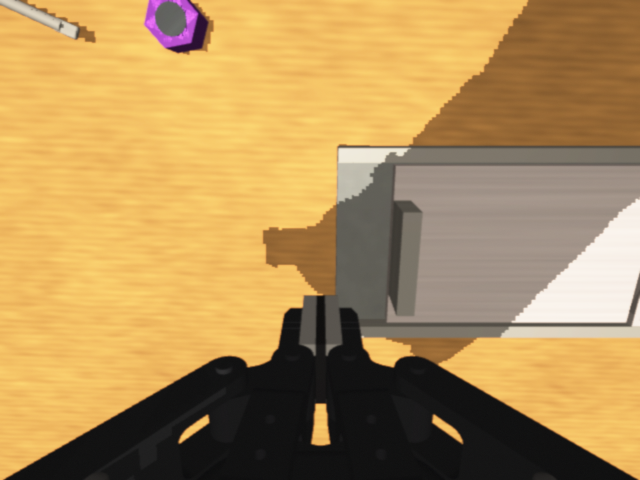

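View pics/i1s.png

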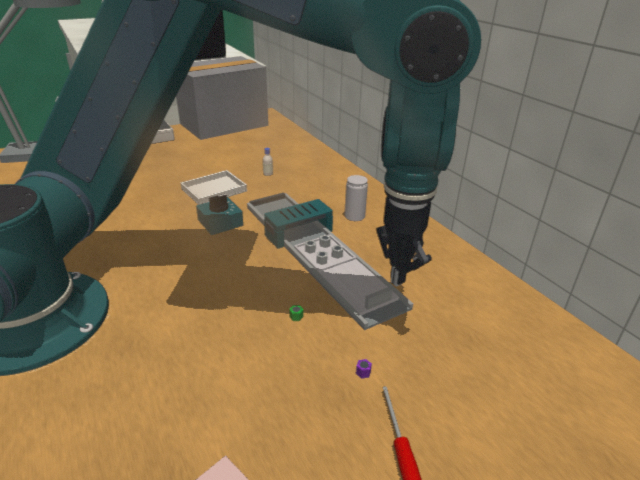

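```bash
python3 - <<'E'
from h import *
np.set_printoptions(suppress=True,precision=4)
c=calibration('wrist');P=onz(c,[(403,209),(399,314),(421,211),(413,315)],.042);print(P);print(totool([P[:2,0].mean(),P[:2,1].mean(),.024]))
E
```

```text
[[ 0.5803 -0.294   0.042 ]
 [ 0.6407 -0.2901  0.042 ]
 [ 0.581  -0.2846  0.042 ]
 [ 0.6411 -0.2822  0.042 ]]
[75.1578 44.5256 -1.2062]
```

```bash
python3 -m jog '{"hand":[1,1,1,1,1,1,1,1],"delta_pos":[[30,0,-2],[60,0,-2],[74,0,-2],[74,0,-2],[74,10,-2],[74,18,-2],[74,24,-2],[74,30,-2]],"twist":[0,0,0,0,0,0,0,0]}'; python3 -m jog '{"hand":[1,1,1,1,1,1,1,1],"delta_pos":[[0,6,0],[0,13,0],[0,21,0],[0,29,0],[0,37,0],[0,45,0],[0,53,0],[0,61,0]],"twist":[0,0,0,0,0,0,0,0]}'
```

```text
time_s: 23.6
ee_pos: [0.61, -0.3064, 0.0247]
eef_rot: [[0.001, -0.037, 0.999], [-0.001, 0.999, 0.037], [-1.0, -0.001, 0.001]]
wrist_force: [0.6, -7.5, 2.1]
grip_width: 0.0001
time_s: 24.4
ee_pos: [0.608, -0.2467, 0.0247]
eef_rot: [[0.002, -0.036, 0.999], [-0.002, 0.999, 0.036], [-1.0, -0.002, 0.001]]
wrist_force: [-0.2, -5.7, 3.1]
grip_width: 0.0003
```

```bash
python3 -m jog '{"hand":[1,1,1,1,1,1,1,1],"delta_pos":[[0,8,0],[0,18,0],[0,28,0],[0,38,0],[0,48,0],[0,58,0],[0,68,0],[0,78,0]],"twist":[0,0,0,0,0,0,0,0]}'; python3 -m jog '{"hand":[1,1,1,1,1,1,1,1],"delta_pos":[[0,10,0],[0,20,0],[0,30,0],[0,40,0],[0,50,0],[0,60,0],[0,68,0],[0,74,0]],"twist":[0,0,0,0,0,0,0,0]}'
```

```text
time_s: 25.2
ee_pos: [0.6052, -0.1686, 0.0247]
eef_rot: [[0.002, -0.036, 0.999], [-0.002, 0.999, 0.036], [-1.0, -0.002, 0.002]]
wrist_force: [-0.0, -6.2, 4.2]
grip_width: -0.0004
time_s: 26.0
ee_pos: [0.6025, -0.0945, 0.0247]
eef_rot: [[0.002, -0.036, 0.999], [-0.002, 0.999, 0.036], [-1.0, -0.002, 0.002]]
wrist_force: [0.2, -6.8, 4.7]
grip_width: 0.0003
```

```bash
python3 -m jog '{"hand":[1,1,1,1,1,1],"delta_pos":[[0,3,0],[0,6,0],[0,9,0],[0,12,0],[0,15,0],[0,18,0]],"twist":[0,0,0,0,0,0]}'
```

```text
time_s: 26.6
ee_pos: [0.6019, -0.0769, 0.0247]
eef_rot: [[0.002, -0.036, 0.999], [-0.002, 0.999, 0.036], [-1.0, -0.002, 0.002]]
wrist_force: [-0.6, -8.0, 5.4]
grip_width: 0.0001
```

```bash
python3 -m jog '{"hand":[1,1,1,1,1,1],"delta_pos":[[0,2,0],[0,4,0],[0,6,0],[0,8,0],[0,10,0],[0,10,0]],"twist":[0,0,0,0,0,0]}'; python3 - <<'E'
from h import *
c,p,d=snap('top','j1');cv2.imwrite('pics/j1c.png',cv2.resize(p[195:330,100:380],None,fx=2.8,fy=2.8,interpolation=cv2.INTER_CUBIC))
E
```

```text
time_s: 27.2
ee_pos: [0.6023, -0.0686, 0.0248]
eef_rot: [[0.003, -0.035, 0.999], [-0.006, 0.999, 0.035], [-1.0, -0.006, 0.003]]
wrist_force: [3.8, -18.1, -0.4]
grip_width: 0.0002
```

View pics/j1c.png

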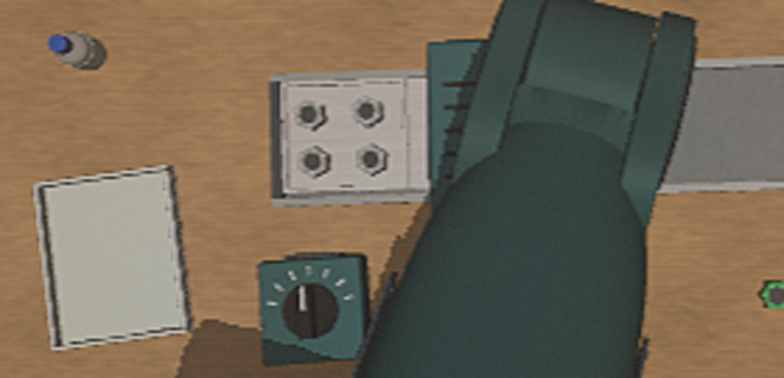

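```bash
python3 -m jog '{"hand":[1,1,1,1,0.8,0.62,0.62,0.62],"delta_pos":[[0,-10,0],[0,-25,0],[-30,-25,0],[-70,-25,0],[-110,-25,0],[-140,0,-10],[-150,40,-20],[-150,80,-30]],"twist":[0,0,0,0,0,0,0,0]}';  python3 -m jog '{"hand":[0.6,0.6,0.6,0.6,0.6,0.6],"delta_pos":[[0,40,-5],[0,85,-15],[0,120,-20],[0,145,-20],[0,145,-20],[0,145,-20]],"twist":[0,0,0,0,0,0]}';python3 - <<'E'
from h import *
snap('wrist','k1');print(get_obs()['ee_pos'])
E
```

```text
time_s: 28.05
ee_pos: [0.5683, 0.0128, 0.1756]
eef_rot: [[0.003, -0.035, 0.999], [-0.0, 0.999, 0.035], [-1.0, -0.0, 0.003]]
wrist_force: [1.0, -0.1, -0.6]
grip_width: 0.0324
time_s: 28.65
ee_pos: [0.5426, 0.1567, 0.1737]
eef_rot: [[-0.0, -0.037, 0.999], [-0.0, 0.999, 0.037], [-1.0, -0.0, -0.0]]
wrist_force: [0.1, 0.2, 0.2]
grip_width: 0.0343
[0.54272893 0.15620868 0.17371595]
```

View pics/k1.png

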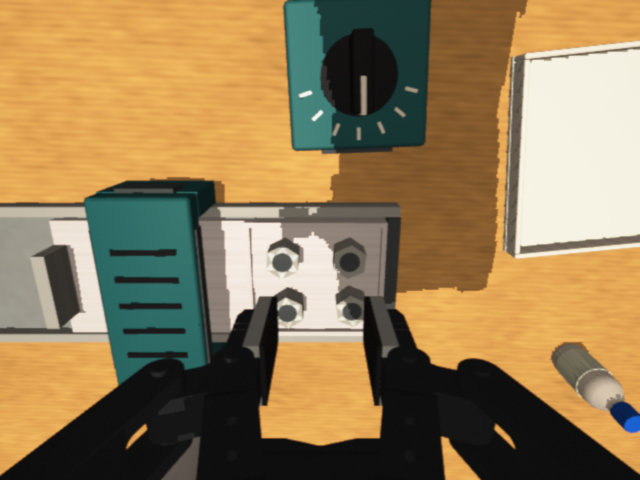

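```bash
python3 - <<'E'
from h import *
np.set_printoptions(suppress=True,precision=4)
c=calibration('wrist');o=get_obs();P=onz(c,[(282,262),(349,262),(287,313),(352,312)],.034)
for w in P: print(w,totool([w[0],w[1],.0285],o))
T=onz(c,[(517,57),(516,256)],.022);print(T)
print(np.array(c['eye']))
E
```

```text
[0.574  0.1294 0.034 ] [145.2092 -27.8842  30.2852]
[0.5721 0.1802 0.034 ] [145.2052  22.9637  30.265 ]
[0.6172 0.1337 0.034 ] [145.1962 -25.1922  73.6162]
[0.6144 0.1851 0.034 ] [145.1923  26.291   72.7063]
[[0.4242 0.2861 0.022 ]
 [0.5669 0.3124 0.022 ]]
[0.4624 0.1545 0.3157]
```

```bash
python3 -m jog '{"hand":[0.58,0.58,0.58,0.58,0.58,0.58,0.58,0.58],"delta_pos":[[30,15,15],[60,23,31],[90,23,31],[120,23,31],[140,23,31],[145,23,31],[145,23,31],[145,23,31]],"twist":[0,0,0,0,0,0,0,0]}' 40; python3 -m jog '{"hand":[1,1,1,1,1,1,1,1],"delta_pos":[[0,0,0],[0,0,0],[0,0,0],[0,0,0],[-5,0,0],[-30,0,0],[-60,0,0],[-80,0,0]],"twist":[0,0,0,0,0,0,0,0]}'; python3 - <<'E'
from h import *
np.set_printoptions(suppress=True,precision=4)
o=get_obs();t=np.array([.488,.358,0])
u=np.array([.1426,.0263,0]);u/=np.linalg.norm(u);v=np.array([-u[1],u[0],0])
print(u)
for a,b in [(30,25),(30,-25),(-30,25),(-30,-25)]:
    w=t+u*a/1000+v*b/1000;w[2]=.06;print(a,b,w,totool(w,o))
snap('wrist','k2')
E
```

```text
time_s: 29.5
ee_pos: [0.5736, 0.1806, 0.0299]
eef_rot: [[0.001, -0.036, 0.999], [0.0, 0.999, 0.036], [-1.0, 0.0, 0.001]]
wrist_force: [0.2, 0.1, 0.1]
grip_width: 0.0355
time_s: 30.3
ee_pos: [0.5733, 0.1811, 0.1114]
eef_rot: [[0.002, -0.037, 0.999], [0.0, 0.999, 0.037], [-1.0, 0.0, 0.002]]
wrist_force: [0.4, 0.4, -1.0]
grip_width: 0.0219
[0.9834 0.1814 0.    ]
30 25 [0.513 0.388 0.06 ] [ 51.3711 208.9557 -52.8293]
30 -25 [0.522  0.3389 0.06  ] [ 51.3692 159.4865 -45.5629]
-30 25 [0.454  0.3771 0.06  ] [  51.2464  200.236  -112.1922]
-30 -25 [0.463 0.328 0.06 ] [  51.2445  150.7668 -104.9258]
```

View pics/k2.png

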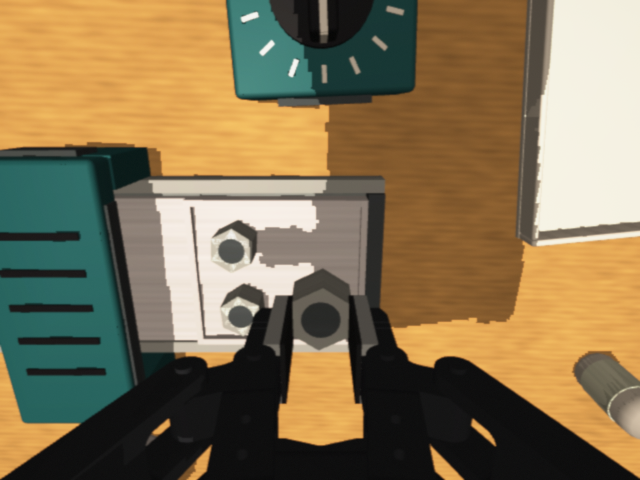

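```bash
cat >> h.py <<'E'
def tray(a,b=0,z=.04):
    t=np.array([.488,.358,0]);u=np.array([.9834,.1814,0]);v=np.array([-u[1],u[0],0]);w=t+u*a/1000+v*b/1000;w[2]=z;return w
E
python3 - <<'E'
from h import *
np.set_printoptions(suppress=True,precision=4)
for a in (51,17,-17,-51): print(tray(a),totool(tray(a)))
E
```

```text
[0.5382 0.3673 0.04  ] [ 74.0817 187.026  -29.8664]
[0.5047 0.3611 0.04  ] [ 73.8921 182.0854 -63.5046]
[0.4713 0.3549 0.04  ] [ 73.7025 177.1449 -97.1429]
[0.4378 0.3487 0.04  ] [  73.513   172.2043 -130.7812]
```

```bash
python3 -m jog '{"hand":[1,1,1,1,1,1,1,1],"delta_pos":[[0,40,-6],[0,85,-13],[0,130,-20],[10,170,-27],[35,187,-30],[60,187,-30],[70,187,-30],[70,187,-30]],"twist":[-2,-4,-6,-8,-8,-8,-8,-8]}'; python3 - <<'E'
from h import *
np.set_printoptions(suppress=True,precision=4)
print(totool(tray(51,0,.022)))
snap('wrist','k3')
E
```

```text
time_s: 31.15
ee_pos: [0.5354, 0.3662, 0.038]
eef_rot: [[-0.002, -0.175, 0.985], [-0.001, 0.985, 0.175], [-1.0, -0.001, -0.002]]
wrist_force: [0.1, -0.2, -0.2]
grip_width: 0.0218
[15.9719  0.5243  2.8859]
```

View pics/k3.png

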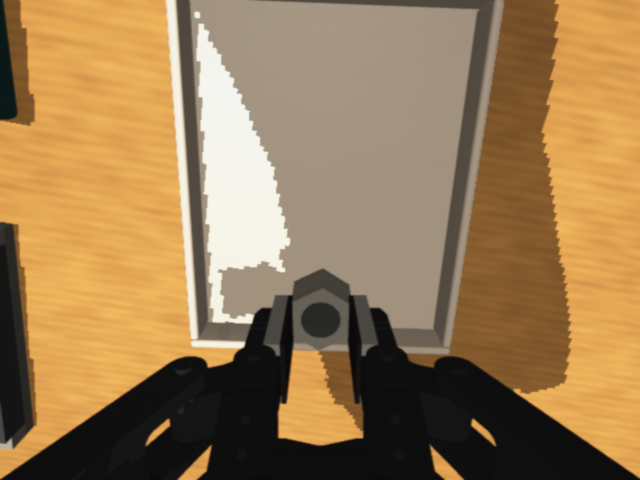

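```bash
python3 - <<'E'
from h import *
np.set_printoptions(suppress=True,precision=4)
c=calibration('wrist');P=onz(c,[(200,341),(443,346),(320,343),(184,0)],.022);print(P)
print(P[2]-get_obs()['ee_pos'])
E
```

```text
[[0.5664 0.3171 0.022 ]
 [0.5494 0.4276 0.022 ]
 [0.5578 0.3715 0.022 ]
 [0.4294 0.3    0.022 ]]
[ 0.0216  0.0051 -0.0172]
```

```bash
python3 -m jog '{"hand":[1,1,1,0.6,0.6,0.6,0.6,0.6],"delta_pos":[[10,0,0],[16,0,0],[16,0,0],[16,0,0],[16,0,0],[16,0,0],[-20,0,0],[-60,0,0]],"twist":[0,0,0,0,0,0,0,0]}'; python3 - <<'E'
from h import *
np.set_printoptions(suppress=True,precision=4)
o=get_obs();print(o['ee_pos'],totool([.575,.1294,.12],o))
snap('wrist','k4')
E
```

```text
time_s: 32.0
ee_pos: [0.5352, 0.3664, 0.0989]
eef_rot: [[-0.002, -0.175, 0.985], [-0.001, 0.985, 0.175], [-1.0, -0.001, -0.002]]
wrist_force: [0.9, 0.1, 0.3]
grip_width: 0.0344
[0.5352 0.3664 0.0989] [ -20.9383 -240.2758   -2.3933]
```

View pics/k4.png

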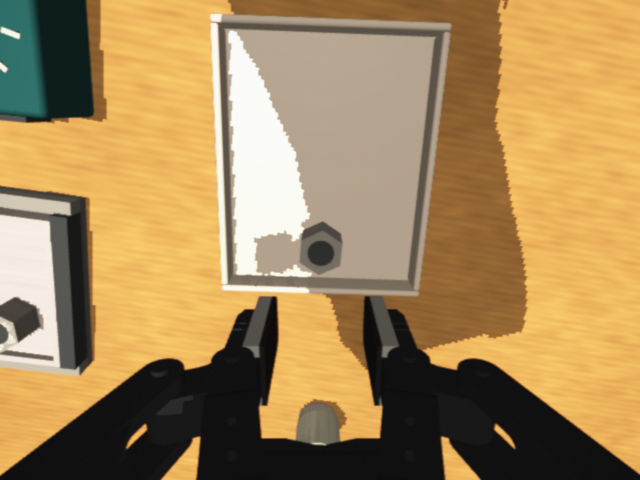

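```bash
python3 -m jog '{"hand":[0.58,0.58,0.58,0.58,0.58,0.58,0.58],"delta_pos":[[-20,-30,0],[-21,-75,-1],[-21,-120,-1],[-21,-165,-2],[-21,-210,-2],[-21,-240,-2],[-21,-240,-2]],"twist":[2,4,6,8,8,8,8]}'; python3 - <<'E'
from h import *
c,p,d=snap('wrist','l1');print(get_obs()['ee_pos'])
E
```

```text
time_s: 32.75
ee_pos: [0.5769, 0.1268, 0.12]
eef_rot: [[0.001, -0.033, 0.999], [-0.001, 0.999, 0.033], [-1.0, -0.001, 0.001]]
wrist_force: [-0.5, -0.0, -0.2]
grip_width: 0.0358
[0.57649843 0.12855896 0.11998069]
```

View pics/l1.png

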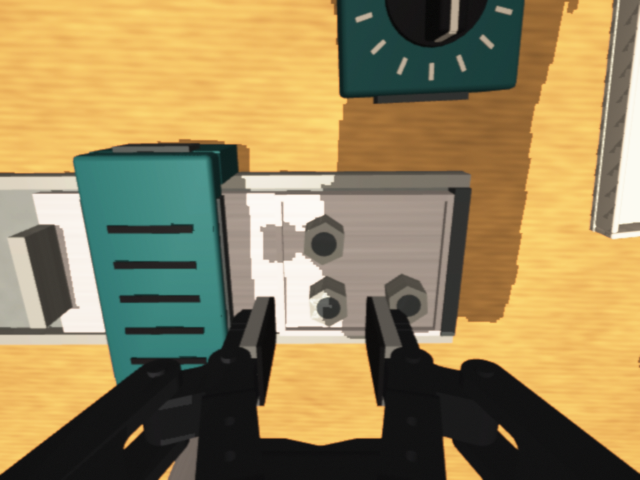

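```bash
python3 - <<'E'
from h import *
c=calibration('wrist');P=onz(c,[(324,244),(327.5,307),(409,305)],.034)
for w in P:print(w,totool([w[0],w[1],.0285]))
E
```

```text
[0.57390551 0.13188698 0.034     ] [91.47934949  3.41464375 -2.52685254]
[0.61627703 0.13568373 0.034     ] [91.50142152  5.78074217 39.94857693]
[0.61308795 0.18750127 0.034     ] [91.50005027 57.67634241 38.50826823]
```

```bash
python3 -m jog '{"hand":[0.58,0.58,0.58,0.58,1,1,1,1],"delta_pos":[[30,3,-1],[70,3,-1],[91,3,-1],[91,3,-1],[91,3,-1],[91,3,-1],[91,3,-1],[91,3,-1]],"twist":[0,0,0,0,0,0,0,0]}' 40; python3 -m jog '{"hand":[1,1,1,1,1],"delta_pos":[[0,0,0],[-30,0,0],[-60,0,0],[-80,0,0],[-80,0,0]],"twist":[0,0,0,0,0]}'; python3 - <<'E'
from h import *
print(totool(tray(17,0,.04)))
E
```

```text
time_s: 33.6
ee_pos: [0.5755, 0.1332, 0.0297]
eef_rot: [[0.001, -0.036, 0.999], [0.0, 0.999, 0.036], [-1.0, 0.0, 0.001]]
wrist_force: [-0.3, 0.0, -0.6]
grip_width: 0.0219
time_s: 34.1
ee_pos: [0.5764, 0.1332, 0.1116]
eef_rot: [[0.004, -0.036, 0.999], [0.0, 0.999, 0.036], [-1.0, 0.0, 0.004]]
wrist_force: [-0.5, 0.6, -1.2]
grip_width: 0.0221
[ 71.33360321 230.31564231 -63.66697601]
```

```bash
python3 -m jog '{"hand":[1,1,1,1,1,1,1,1],"delta_pos":[[0,40,-10],[0,85,-22],[0,130,-34],[0,175,-46],[30,215,-60],[60,230,-64],[67,230,-64],[67,230,-64]],"twist":[-2,-4,-6,-8,-8,-8,-8,-8]}'; python3 - <<'E'
from h import *
np.set_printoptions(suppress=True,precision=4)
print(totool(tray(14,0,.022)))
snap('wrist','l2')
E
```

```text
time_s: 34.9
ee_pos: [0.5017, 0.36, 0.0403]
eef_rot: [[-0.003, -0.176, 0.984], [-0.002, 0.984, 0.176], [-1.0, -0.001, -0.003]]
wrist_force: [0.3, -0.2, -0.5]
grip_width: 0.0224
[18.2839  0.5645  0.1898]
```

View pics/l2.png

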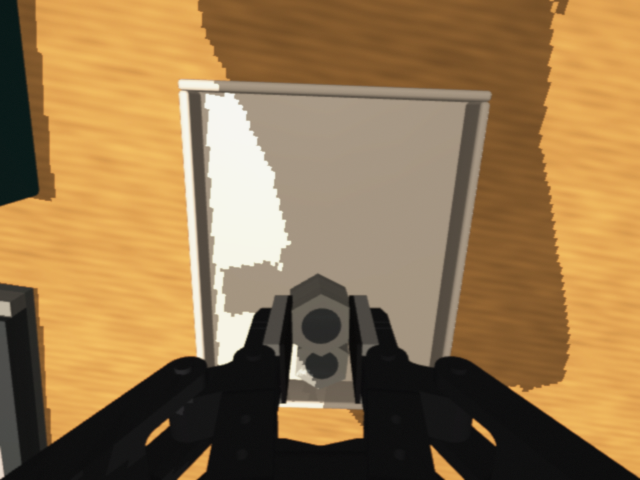

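```bash
python3 -m jog '{"hand":[1,1,1,0.6,0.6,0.6,0.6,0.6],"delta_pos":[[10,0,0],[18,0,0],[18,0,0],[18,0,0],[18,0,0],[18,0,0],[-20,0,0],[-70,0,0]],"twist":[0,0,0,0,0,0,0,0]}'; python3 - <<'E'
from h import *
np.set_printoptions(suppress=True,precision=4)
o=get_obs();print(o['ee_pos'],totool([.615,.1865,.12],o))
E
```

```text
time_s: 35.75
ee_pos: [0.5014, 0.36, 0.1113]
eef_rot: [[-0.004, -0.175, 0.985], [-0.002, 0.985, 0.175], [-1.0, -0.001, -0.004]]
wrist_force: [0.8, 0.9, 0.4]
grip_width: 0.0343
[0.5014 0.36   0.1113] [  -8.819 -190.682   81.413]
```

```bash
python3 -m jog '{"hand":[0.58,0.58,0.58,0.58,0.58,0.58,0.58],"delta_pos":[[-15,-30,12],[-20,-70,30],[-20,-110,50],[-15,-150,65],[-9,-185,78],[-9,-190,81],[-9,-190,81]],"twist":[2,4,6,8,8,8,8]}'; python3 - <<'E'
from h import *
c,p,d=snap('wrist','m1');print(get_obs()['ee_pos'])
E
```

```text
time_s: 36.45
ee_pos: [0.6161, 0.1869, 0.1207]
eef_rot: [[-0.0, -0.035, 0.999], [0.0, 0.999, 0.035], [-1.0, 0.0, -0.0]]
wrist_force: [-0.5, -0.6, 0.9]
grip_width: 0.036
[0.61552972 0.18796254 0.12093507]
```

View pics/m1.png

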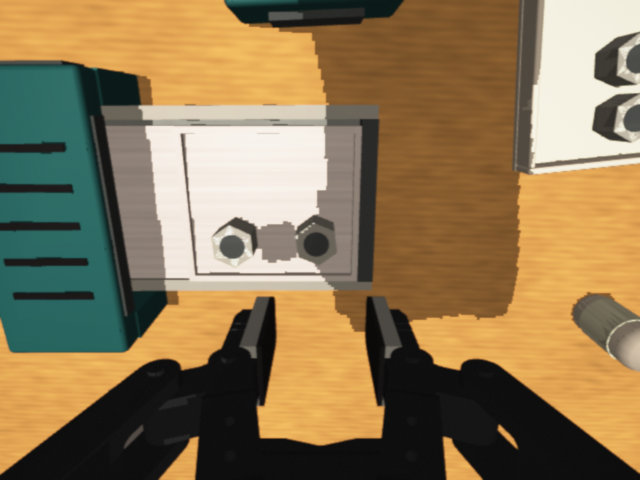

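```bash
python3 - <<'E'
from h import *
c=calibration('wrist');P=onz(c,[(316,243),(233,246)],.034)
for w in P:print(w,totool([w[0],w[1],.0285]))
E
python3 -m jog '{"hand":[0.58,0.58,0.58,0.58,1,1,1,1],"delta_pos":[[30,-1,-1],[70,-1,-1],[92,-1,-1],[92,-1,-1],[92,-1,-1],[92,-1,-1],[92,-1,-1],[92,-1,-1]],"twist":[0,0,0,0,0,0,0,0]}' 40; python3 -m jog '{"hand":[1,1,1,1,1],"delta_pos":[[0,0,0],[-30,0,0],[-60,0,0],[-80,0,0],[-80,0,0]],"twist":[0,0,0,0,0]}'; python3 - <<'E'
from h import *
print(totool(tray(-20,0,.04)))
E
```

```text
[0.61274984 0.18647391 0.034     ] [92.43496715 -1.41006274 -2.8239056 ]
[0.61651011 0.13605012 0.034     ] [ 92.42244731 -51.93662084  -0.88358776]
time_s: 37.3
ee_pos: [0.6152, 0.1869, 0.0298]
eef_rot: [[0.001, -0.037, 0.999], [0.0, 0.999, 0.037], [-1.0, 0.0, 0.001]]
wrist_force: [-0.4, -1.4, -1.0]
grip_width: 0.0221
time_s: 37.8
ee_pos: [0.6161, 0.1869, 0.1117]
eef_rot: [[0.004, -0.036, 0.999], [0.001, 0.999, 0.036], [-1.0, 0.001, 0.004]]
wrist_force: [-0.3, 0.7, -0.5]
grip_width: 0.0219
[  71.19331986  172.68835147 -141.9363958 ]
```

```bash
python3 -m jog '{"hand":[1,1,1,1,1,1,1,1],"delta_pos":[[0,32,-25],[0,64,-51],[0,96,-78],[0,130,-105],[20,160,-130],[50,173,-142],[67,173,-142],[67,173,-142]],"twist":[-2,-4,-6,-8,-8,-8,-8,-8]}'; python3 - <<'E'
from h import *
np.set_printoptions(suppress=True,precision=4)
print(totool(tray(-20,0,.022)))
snap('wrist','m2')
E
```

```text
time_s: 38.6
ee_pos: [0.4644, 0.3539, 0.0391]
eef_rot: [[-0.004, -0.176, 0.984], [-0.002, 0.984, 0.176], [-1.0, -0.002, -0.004]]
wrist_force: [0.3, -1.1, -0.4]
grip_width: 0.0221
[17.0961 -0.1839  3.9982]
```

View pics/m2.png

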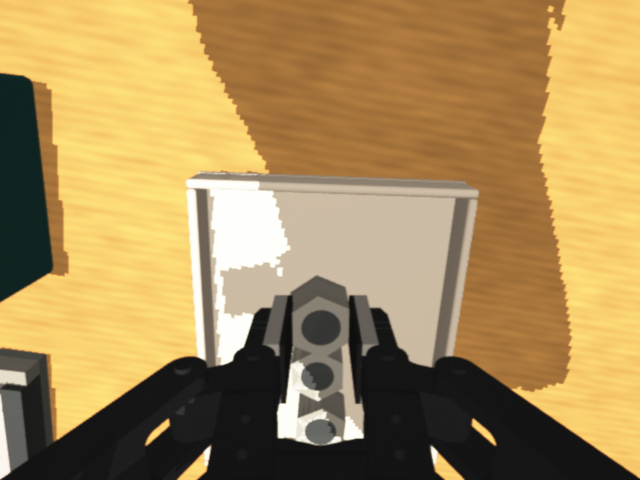

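```bash
python3 -m jog '{"hand":[1,1,1,0.6,0.6,0.6,0.6,0.6],"delta_pos":[[10,0,2],[17,0,2],[17,0,2],[17,0,2],[17,0,2],[17,0,2],[-20,0,2],[-70,0,2]],"twist":[0,0,0,0,0,0,0,0]}'; python3 - <<'E'
from h import *
np.set_printoptions(suppress=True,precision=4)
o=get_obs();print(o['ee_pos'],totool([.617,.136,.12],o))
E
```

```text
time_s: 39.45
ee_pos: [0.4672, 0.354, 0.1113]
eef_rot: [[-0.004, -0.175, 0.985], [-0.002, 0.985, 0.175], [-1.0, -0.001, -0.004]]
wrist_force: [0.8, 0.8, 0.5]
grip_width: 0.0339
[0.4672 0.354  0.1113] [  -8.8438 -240.92    109.2603]
```

```bash
python3 -m jog '{"hand":[0.58,0.58,0.58,0.58,0.58,0.58,0.58,0.58],"delta_pos":[[-15,-35,16],[-20,-75,34],[-20,-115,52],[-20,-155,70],[-15,-195,88],[-9,-230,104],[-9,-241,109],[-9,-241,109]],"twist":[2,4,6,8,8,8,8,8]}'; python3 - <<'E'
from h import *
c,p,d=snap('wrist','n1');print(get_obs()['ee_pos'])
E
```

```text
time_s: 40.25
ee_pos: [0.6187, 0.1352, 0.1206]
eef_rot: [[-0.0, -0.034, 0.999], [-0.0, 0.999, 0.034], [-1.0, -0.0, -0.0]]
wrist_force: [-0.5, 1.1, -0.3]
grip_width: 0.0358
[0.61796006 0.13645173 0.12084333]
```

View pics/n1.png

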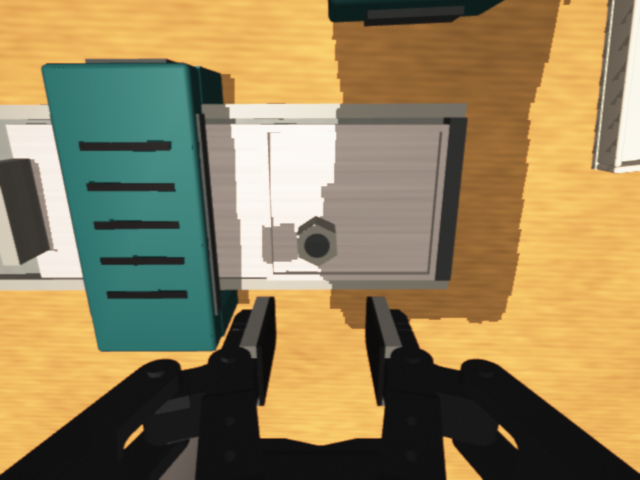

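```bash
python3 -m jog '{"hand":[0.58,0.58,0.58,0.58,1,1,1,1],"delta_pos":[[30,0,-1],[70,0,-1],[92,0,-1],[92,0,-1],[92,0,-1],[92,0,-1],[92,0,-1],[92,0,-1]],"twist":[0,0,0,0,0,0,0,0]}' 40; python3 -m jog '{"hand":[1,1,1,1,1],"delta_pos":[[0,0,0],[-30,0,0],[-60,0,0],[-80,0,0],[-80,0,0]],"twist":[0,0,0,0,0]}'; python3 - <<'E'
from h import *
print(totool(tray(-51,0,.04)))
E
```

```text
time_s: 41.1
ee_pos: [0.6174, 0.1367, 0.0298]
eef_rot: [[0.001, -0.037, 0.999], [0.0, 0.999, 0.037], [-1.0, 0.0, 0.001]]
wrist_force: [0.4, 1.0, 0.1]
grip_width: 0.0224
time_s: 41.6
ee_pos: [0.6184, 0.1366, 0.1117]
eef_rot: [[0.004, -0.036, 0.999], [0.0, 0.999, 0.036], [-1.0, 0.0, 0.004]]
wrist_force: [0.1, 0.0, -0.0]
grip_width: 0.0222
[  70.95267926  218.51630612 -173.04139122]
```

```bash
python3 -m jog '{"hand":[1,1,1,1,1,1,1,1],"delta_pos":[[0,34,-26],[0,70,-54],[0,106,-83],[0,142,-112],[0,180,-142],[30,210,-166],[60,218,-173],[67,218,-173]],"twist":[-2,-4,-6,-8,-8,-8,-8,-8]}';  python3 -m jog '{"hand":[1],"delta_pos":[[0,0,0]],"twist":[0]}'; python3 - <<'E'
from h import *
np.set_printoptions(suppress=True,precision=4)
print(totool(tray(-53,0,.022)))
snap('wrist','n2')
E
```

```text
time_s: 42.4
ee_pos: [0.4331, 0.3481, 0.0387]
eef_rot: [[-0.004, -0.178, 0.984], [-0.002, 0.984, 0.178], [-1.0, -0.002, -0.005]]
wrist_force: [0.1, -0.9, -1.0]
grip_width: 0.0217
time_s: 42.5
ee_pos: [0.4358, 0.3474, 0.0409]
eef_rot: [[-0.002, -0.175, 0.985], [-0.001, 0.985, 0.175], [-1.0, -0.001, -0.002]]
wrist_force: [-0.2, -0.7, 0.2]
grip_width: 0.022
[18.8505  0.9633  0.3254]
```

View pics/n2.png

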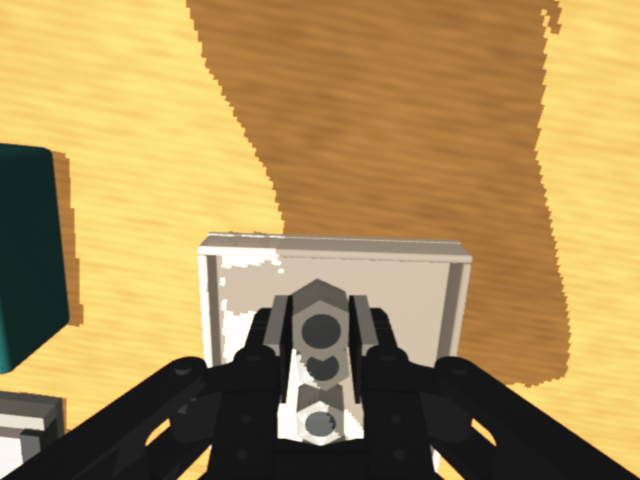

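```bash
python3 - <<'E'
from h import *
c=calibration('wrist');print(onz(c,(335,259),.022),get_obs()['ee_pos'])
E
python3 -m jog '{"hand":[1,1,1,0.6,0.6,0.6,0.6,0.6],"delta_pos":[[10,0,0],[18,0,0],[18,0,0],[18,0,0],[18,0,0],[18,0,0],[-20,0,0],[-70,0,0]],"twist":[0,0,0,0,0,0,0,0]}'; python3 - <<'E'
from h import *
np.set_printoptions(suppress=True,precision=4)
o=get_obs();print(o['ee_pos'],totool([.4435,.1788,.155],o))
snap('wrist','n3')
E
```

```text
[[0.41767391 0.35201771 0.022     ]] [0.43680847 0.34752181 0.04195985]
time_s: 43.35
ee_pos: [0.435, 0.3474, 0.1115]
eef_rot: [[-0.003, -0.175, 0.985], [-0.002, 0.985, 0.175], [-1.0, -0.001, -0.004]]
wrist_force: [0.9, 0.1, 0.2]
grip_width: 0.0341
[0.435  0.3474 0.1115] [ -43.2135 -167.5537  -21.2829]
```

View pics/n3.png

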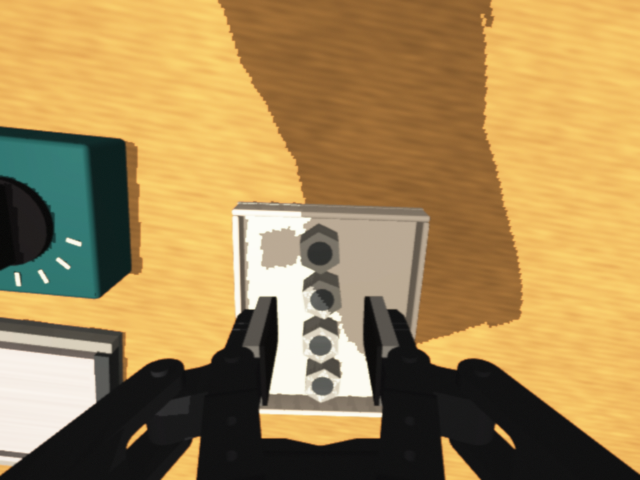

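```bash
python3 -m jog '{"hand":[0.6,0.5,0.5,0.5,0.5,0.5,0.5],"delta_pos":[[-20,-30,-4],[-43,-75,-10],[-43,-120,-16],[-43,-155,-20],[-43,-167.5,-21],[-43,-167.5,-21],[-43,-167.5,-21]],"twist":[2,4,5,5,5,5,5]}'; python3 - <<'E'
from h import *
np.set_printoptions(suppress=True,precision=4)
print(totool([.4435,.1788,.058]))
snap('wrist','o1')
E
```

```text
time_s: 44.1
ee_pos: [0.445, 0.1801, 0.1549]
eef_rot: [[0.0, -0.088, 0.996], [0.0, 0.996, 0.088], [-1.0, 0.0, 0.0]]
wrist_force: [0.2, -0.8, 0.1]
grip_width: 0.0427
[96.9062 -1.1828 -1.658 ]
```

View pics/o1.png

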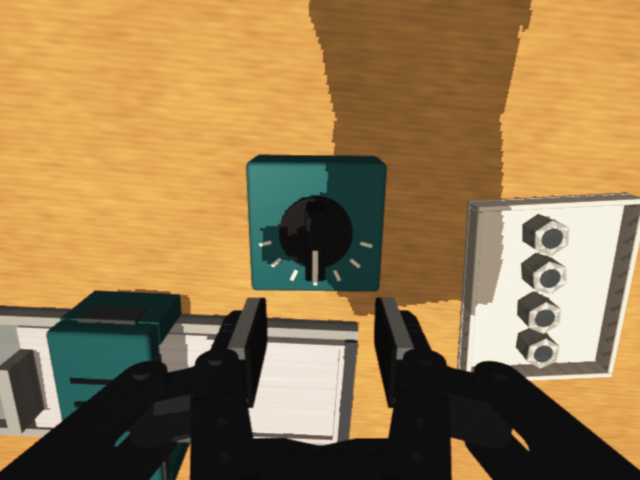

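```bash
python3 -m jog '{"hand":[0.5,0.5,0.5,0.5,1,1,1,1],"delta_pos":[[40,-2,-1],[80,-2,-1],[97,-2,-1],[97,-2,-1],[97,-2,-1],[97,-2,-1],[97,-2,-1],[97,-2,-1]],"twist":[0,0,0,0,0,0,0,0]}' 60; python3 -m jog '{"hand":[1,1,1,1,1,1,1,1],"delta_pos":[[0,0,0],[0,0,0],[0,0,0],[0,0,0],[0,0,0],[0,0,0],[0,0,0],[0,0,0]],"twist":[0,-6,-13,-20,-27,-34,-41,-48]}' 60
```

```text
time_s: 44.95
ee_pos: [0.445, 0.1771, 0.0592]
eef_rot: [[0.003, -0.088, 0.996], [-0.001, 0.996, 0.088], [-1.0, -0.001, 0.002]]
wrist_force: [-0.2, -5.5, 6.4]
grip_width: 0.0104
time_s: 45.75
ee_pos: [0.4443, 0.1781, 0.0592]
eef_rot: [[0.001, -0.803, 0.596], [0.002, 0.596, 0.803], [-1.0, -0.0, 0.002]]
wrist_force: [-3.6, 2.8, 8.2]
grip_width: 0.0107
```

```bash
python3 -m jog '{"hand":[1,1,1,1,1,1,1],"delta_pos":[[0,0,0],[0,0,0],[0,0,0],[0,0,0],[0,0,0],[0,0,0],[0,0,0]],"twist":[-7,-14,-20,-25,-27,-27,-27]}' 60; python3 -m jog '{"hand":[0.6,0.5,0.5,0.5,0.5,0.5,0.5,0.5],"delta_pos":[[0,0,0],[0,0,0],[0,0,0],[0,0,0],[-30,0,0],[-60,0,0],[-90,0,0],[-95,0,0]],"twist":[0,0,0,0,0,0,0,0]}'
python3 - <<'E'
from h import *
c,p,d=snap('wrist','q1')
c,p,d=snap('top','q1t');cv2.imwrite('pics/q1tc.png',cv2.resize(p[195:330,100:380],None,fx=2.8,fy=2.8,interpolation=cv2.INTER_CUBIC))
E
```

```text
time_s: 46.45
ee_pos: [0.4436, 0.1783, 0.0592]
eef_rot: [[0.0, -0.985, 0.172], [0.002, 0.172, 0.985], [-1.0, 0.0, 0.002]]
wrist_force: [-6.9, 4.9, 12.3]
grip_width: 0.0104
time_s: 47.25
ee_pos: [0.4454, 0.1777, 0.1557]
eef_rot: [[0.004, -0.985, 0.172], [0.001, 0.172, 0.985], [-1.0, -0.004, 0.002]]
wrist_force: [0.3, 0.9, -0.3]
grip_width: 0.0423
```

View pics/q1.png

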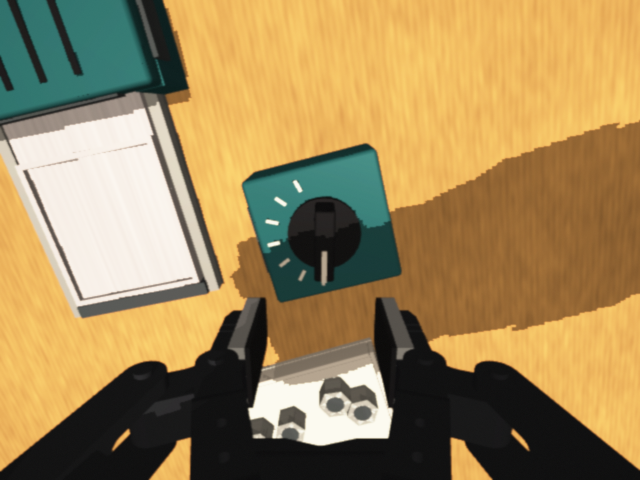

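View pics/q1tc.png

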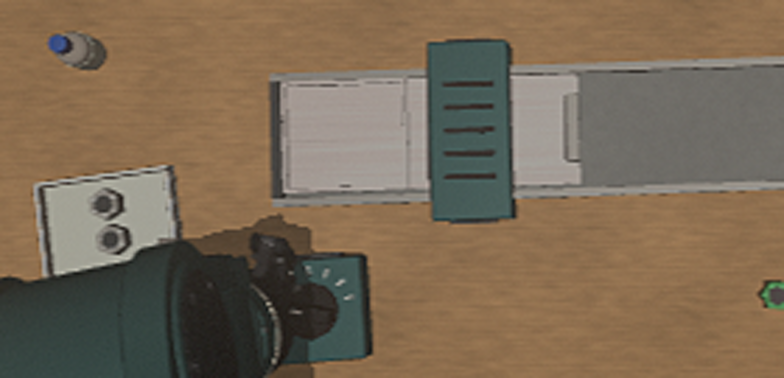

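```bash
python3 -m jog '{"hand":[0.5,0.5,0.5,0.5,0.5,0.5,0.5],"delta_pos":[[-40,10,0],[-80,30,-40],[-100,60,-80],[-100,60,-110],[-100,60,-120],[-100,60,-120],[-100,60,-120]],"twist":[0,0,0,0,0,0,0]}'
python3 - <<'E'
from h import *
c,p,d=snap('wrist','q2')
c,p,d=snap('top','q2t');cv2.imwrite('pics/q2tc.png',cv2.resize(p[195:330,100:380],None,fx=2.8,fy=2.8,interpolation=cv2.INTER_CUBIC))
E
```

```text
time_s: 48.05
ee_pos: [0.3645, 0.0699, 0.2519]
eef_rot: [[-0.001, -0.985, 0.173], [0.0, 0.173, 0.985], [-1.0, 0.001, 0.0]]
wrist_force: [-0.1, 0.2, -0.2]
grip_width: 0.0425
```

View pics/q2.png

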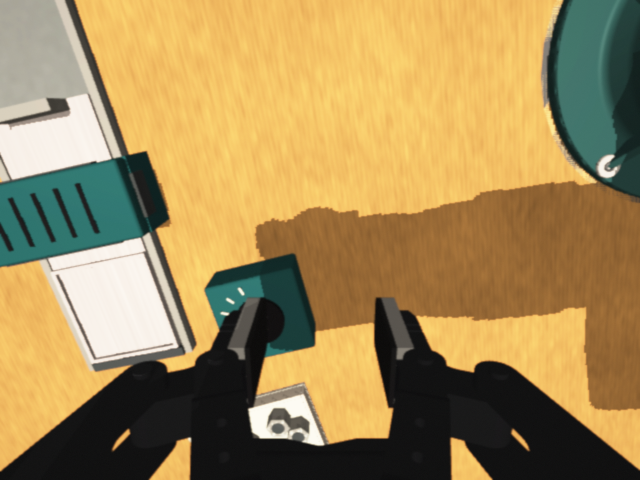

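View pics/q2tc.png

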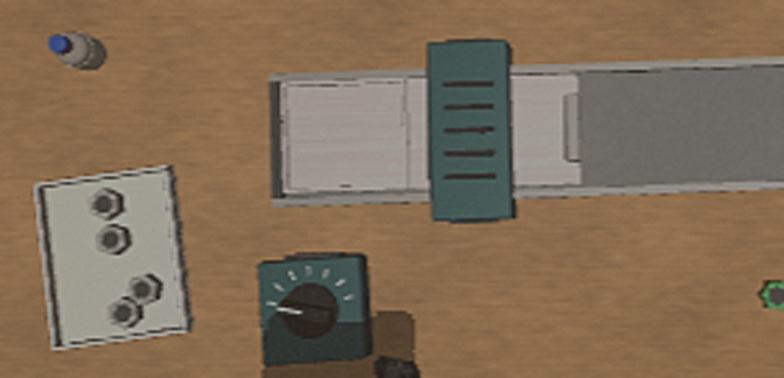

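```bash
python3 - <<'E'
from h import *
np.set_printoptions(suppress=True,precision=4)
c,p,d=snap('top')
q=np.array([(105,203),(113,239),(145,289),(126,312)])/2.8+[100,195]
P=onz(c,q,.023);u=np.array([.9834,.1814,0]);v=np.array([-u[1],u[0],0])
cor=onz(c,np.array([(37,185),(170,168),(189,330),(54,347)])/2.8+[100,195],.022);t=cor.mean(0);print('tray',t)
for w in P:print(w,(w-t)@u*1000,(w-t)@v*1000)
k=onz(c,np.array([(274,308),(310,311)])/2.8+[100,195],.078);e=k[0]-k[1];print('ptr ang',np.degrees(np.arctan2(e[1],e[0])))
c,p,d=snap('side','r1');cv2.imwrite('pics/r1c.png',cv2.resize(p[130:260,160:360],None,fx=4,fy=4,interpolation=cv2.INTER_CUBIC))
E
```

```text
tray [0.4877 0.3571 0.022 ]
[0.5357 0.3646 0.023 ] 48.592261681792074 -1.316495850829086
[0.5038 0.3568 0.023 ] 15.807305632696615 -3.267990318834854
[0.4598 0.3275 0.023 ] -32.873746898966786 -24.092528457920544
[0.4395 0.3437 0.023 ] -49.869246939220304 -4.415209987301506
ptr ang 85.36061070933992
```

View pics/r1c.png

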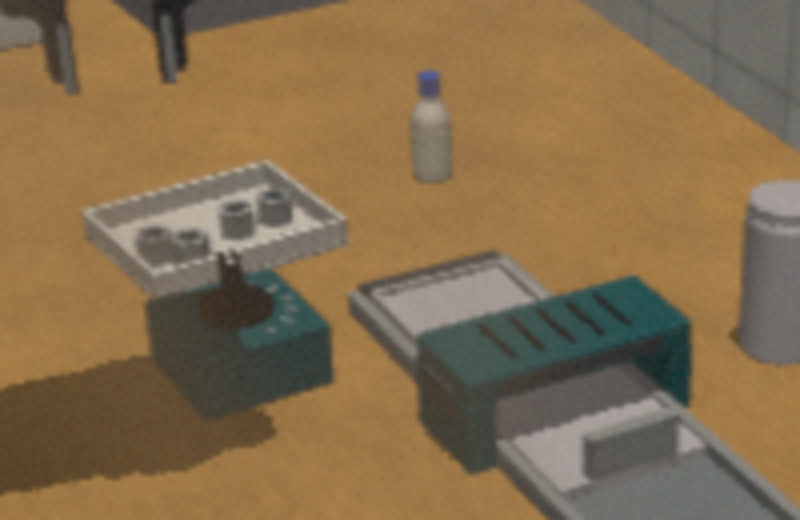

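```bash
python3 -c "
from bench import *
print(get_obs()['wrist_force'],finish_job())"
```

```text
the job is handed in; nothing more can be done
[ 0.03676843 -0.10851855  0.25294106] None
```

I carried out every step and handed the job in after about 48 s of the 210 s. No verdict was reported.

- **What I did:** Four steel nuts were present, and I left the green and purple look-alikes alone. I turned the selector from off to the third click and put the four nuts on the deck. I then pushed the carrier by its tail to the end stop, where the push force rose from about 8 N to 18 N. After that I moved the nuts into the white tray and turned the selector back.
- **Last checks, top and side cameras:**
  - All four nuts lie flat in the tray in one layer. The outermost is about 50 mm from the centre along the tray and 24 mm across it, inside the limits of 68 and 53 mm.
  - The carrier is against the end stop.
  - The selector pointer is at the off tick. I read it at 85° from the top view, against 80° for the off tick and 55° for the next one.
  - The tin and the bottle look unmoved, the gripper was clear of everything, and the wrist force was about 0 N. I did not check the screwdriver again at the end, but the arm never went near it after the nuts were picked up.
- **What did not match:** One nut had shifted about 25 mm after I put it in the tray, while I was turning the selector. It was still flat and within limits, touching or nearly touching its neighbour, so I left it.

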